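# Hang the service sign and pull the water station's filter plate

## Task

The water station is due for a filter check. First hook the blank hanging sign over the counter rail on a bare stretch clear of the brass sleeve, slide it along the rail, without lifting it off again, to the middle of the sleeve and leave it hanging there; then open the station's hinged flap fully so that it stays open, and draw out the filter plate (the taller plate, with the grip tab), leaving the blank plate in its slot. Finish while still holding the filter plate in the gripper, still and upright, lifted well clear above the station's casing and turned so that its broad face looks straight across the counter (towards +x or -x); leave the other things on the counter where they are.

Things in the scene. Friction and masses are not known exactly. Their poses are not given: they have to be found in the camera images.
- counter (a point): a point on the marble counter top, straight ahead of the robot; its axes are those of the world: x points across the counter away from the robot, y to the robot's left, z up; the counter top is at z = 0
- sign: loose metal hanging sign, 120 g, standing upright: two blank faces 56 mm wide (y), 60 mm tall, joined on top by a flat crown, 20 mm gap between them (along x), open below and at both ends, to straddle a bar along y; 26 mm thick in x. On the crown a white grip tab 10 mm thick (x), 34 mm wide (y), 64 to 106 mm above the origin. Origin: centre of the underside, z up. Symmetric under a half turn
- sign_crown (a point): the middle of the underside of the sign's crown, 60 mm above the sign's origin: the point that comes to rest on top of the rail
- rail: fixed steel rail: a level round bar 12 mm in diameter, 360 mm long, along its y, axis 150 mm above the counter, on a post (16 mm, round foot 70 mm) at each end. Origin: on the counter under the middle of the bar; the sign fits with its centre up to 140 mm from the origin either way
- sleeve: the mark: a thin brass sleeve 90 mm long on the rail's bar, 13 mm in diameter, no obstacle to sliding. Origin: on the bar's axis at the middle of the sleeve; its y runs along the rail. A hanging sign has its crown underside 6 mm above this axis
- unit: fixed steel water station. Bay: open-topped box 150 mm (x) by 128 mm (y), 105 mm tall, walls and floor 5 mm, under the flap; a closed block (with tap, top 119 mm) adjoins it from y = 64 to 185 mm. Origin: centre of the bay's underside. Two upright slots at x = -28 and +8 mm, guided up to 60 mm above the counter: filter plate in one, blank plate in the other, either way round
- flap (a joint): angle of the station's flap (rad): 0 shut, grows as it opens upwards, stop at 1.75. Its hinge is stiff, so it stays where it is left (some 4 N at the handle moves it)
- flap_hinge (a point): the middle of the flap's hinge, on the bay's top rim at unit x = +75 mm, z = 105.5 mm; the hinge axis is parallel to the unit's y. The flap is 150 mm by 128 mm, 6 mm thick
- flap_handle (a point): middle of the flap's handle: a round bar 10 mm in diameter, 72 mm long, parallel to unit y, on two legs, 35 mm clear of the flap. It is 135 mm from the hinge along the flap and 46 mm above its underside; with the flap shut it is 151.5 mm above the counter near the bay's -x edge. Opening swings it up and over towards unit +x
- filter_plate: loose white filter plate, 150 g, hidden until the flap is open: perforated panel 110 mm wide (y), 62 mm tall, 6 mm thick (x), with a grip tab midway on its top edge 44 mm wide (y), 12 mm thick (x), 62 to 88 mm above the origin. Origin: centre of its underside; x is normal to its broad face, z up. Stands in a slot, 5 mm above the counter, 1 mm play each side; drawn straight up
- blank_plate: loose plain white plate in the other slot, 110 mm by 45 mm by 6 mm, no tab; stays where it is. Origin: centre of its underside
- jar_a: loose glass jar of dried fruit, 96 mm diameter, 110 mm tall; bystander. Origin: centre of its underside
- jar_b: a second such jar, same size; bystander
- jar_c: a third such jar, same size; bystander
- card_stand: loose small steel stand with a round foot 52 mm wide and a blank tilted card, 117 mm tall; bystander. Origin: centre of its underside
- bowl: loose white bowl, 130 mm across, 50 mm tall; bystander. Origin: centre of its underside
- spoon: loose spoon lying flat on the counter; bystander
- carafe: loose white milk bottle, 80 mm diameter, 170 mm tall; bystander. Origin: centre of its underside
There are look-alikes about, which are no part of the job. Of the things like the sign, leave any that is black; of the rest the larger one is meant.

How it is judged:
On the way, in this order (a step that is already met when the one before it is completed fails the run):
1. the sign is hooked over the rail, its centre more than 68 mm from the sleeve's middle (clear of the sleeve) (x of sign_crown in the frame of sleeve between -0.009 and 0.009 m and z of sign_crown in the frame of sleeve between 0 and 0.018 m and angle between sign's own z axis and vertical below 0.25 rad and (y of sign_crown in the frame of sleeve above 0.068 m or y of sign_crown in the frame of sleeve below -0.068 m)), for 0.1 s.
2. still hooked, the sign slides onto the sleeve (x of sign_crown in the frame of sleeve between -0.009 and 0.009 m and z of sign_crown in the frame of sleeve between 0 and 0.018 m and angle between sign's own z axis and vertical below 0.25 rad and (y of sign_crown in the frame of sleeve between 0.022 and 0.06 m or y of sign_crown in the frame of sleeve between -0.06 and -0.022 m)), for 0.04 s.
3. the sign hangs on the rail within 17 mm of the sleeve's middle, let go (x of sign_crown in the frame of sleeve between -0.009 and 0.009 m and z of sign_crown in the frame of sleeve between 0 and 0.018 m and angle between sign's own z axis and vertical below 0.25 rad and y of sign_crown in the frame of sleeve between -0.017 and 0.017 m and contact force between sign and rail above 0.2 N and contact force between the fingers and sign below 0.1 N), for 0.2 s.
4. the flap is open beyond 1.3 rad (value of joint flap above 1.3 rad), for 0.2 s.
At the end, for the whole second after the job is handed in: Sign let go, hanging on the rail within 17 mm of the sleeve's middle; flap open beyond 1.3 rad; filter plate still in the fingers, clear of the station, underside over 150 mm above the counter, upright within 0.25 rad, face square to x within 0.3 rad; blank plate in its slot (all of step 3 and linear speed of each of sign, filter_plate below 0.05 m/s and value of joint flap above 1.3 rad and height (world z) of filter_plate above 0.15 m and angle between filter_plate's own z axis and vertical below 0.25 rad and angle between the x axis of filter_plate and the x axis of counter, either way round below 0.3 rad and contact force between the fingers and filter_plate above 1 N and contact force between filter_plate and unit below 0.1 N and z of blank_plate in the frame of unit between -0.005 and 0.015 m and distance of blank_plate from where it was at the start of the episode below 0.012 m); the arm keeps its last pose, push and grip.
It fails at once if a bystander is shifted by more than 30 mm (distance of any of jar_a, jar_b, jar_c, card_stand, bowl, spoon, carafe from where it was at the start of the episode above 0.03 m).
It fails at once if the sign is lifted off the rail over the sleeve (it is to be slid there) (x of sign_crown in the frame of sleeve between -0.015 and 0.015 m and y of sign_crown in the frame of sleeve between -0.03 and 0.03 m and z of sign_crown in the frame of sleeve between 0.022 and 0.045 m).
It also fails if it takes over 72 s, if anything falls off the work surface, if the arm or the gripper's body presses on something with over 40 N, if the wrist force passes 120 N, or if a joint passes its speed limit or range.

## Robot

A 7-joint arm with a two-finger parallel gripper is mounted at the origin on the work surface. World frame = base frame: x ahead of the robot, y to its left, z up, the work surface at z = 0. Lengths are in m, angles in rad, forces in N, time in s.
With the tool pointing down it reaches from about 0.4 to 0.75 m from the base axis. Payload 19.5 kg.
Tool frame: the origin (TCP) lies midway between the tips of the shut fingers; the grasp point (between the pads) lies 19 mm behind it; z points along the fingers, y is the line along which they close (so a half turn about z gives the same grasp; the last joint's range is limited). The gripper opens to 85 mm and grips with 20 to 120 N. Pads are 22 mm wide; open, the fingers measure 114 mm over their backs; the gripper's body (76 mm by 85 mm) begins 54 mm behind the grasp point. The pads swing forward as they close: fully open they stand 13 mm farther back than shut.
Start: joints at [-1.207, 0.707, -0.028, 1.485, 0.022, 0.951, -0.075], TCP at [0.227, 0.528, 0.204] pointing down, gripper open.
Joint ranges: [-2.71, 2.71], [-0.32, 2.16], [-1.57, 1.52], [0, 2.45], [-1.46, 4.6], [0, 2.02], [-2.83, 2.83]. Speed limits (rad/s): [1.89, 1.89, 2.57, 2.57, 3.01, 3.01, 3.01].

## Interface

Orientations are given as a unit quaternion [w, x, y, z].
In Python, from workcell import telemetry, vision, close_job gives the robot as it stands.
- The arm moves only by the tool drive_tool, never from a script. Its argument "commands" is a list of rows, each an object with "offset": the shift along the tool's x, y, z in cm, a list of three; "yaw": the turn about the tool's z in rad. In form: [{"offset": [x, y, z], "yaw": yaw}, ...]. A call has exactly 5 rows; each row is the pose to reach, as a shift and turn from the pose commanded when the call began, along the tool's axes at that moment; what a row does not reach only later rows make up. A row lasts 1/12 s, in which the tool goes at most 41.7 mm and 7.16 degrees, less where a joint would pass 70% of its speed; a pose out of reach is approached as far as the arm can. A call with a gripper value outside its range is refused whole. "jaw" is the closure, from -1 (fully open) to 1 (shut), set as the call begins (left out, the last holds). The fingers move at their own pace and stop on an object; "squeeze" is the grip in N (left out, the last holds). Time passes only in rows, so rows that repeat a pose let the fingers close, or fill a call up. It gives the time, the measured TCP pose, the force, the opening and the grip force at its end, in the units of the state.
- telemetry.state(): the state, without advancing time (a new reading comes with each control period).
- vision.get_image(name): name is "side" or "top" or "wrist"; returns the picture (384x512x3 uint8, red, green, blue); there is no depth.
- vision.camera_info(name): a dict with "camera_matrix" (3x3 intrinsics, pixels), "R" (3x3) and "t" (3): a world point X has camera coordinates R X + t. Camera axes: x right, y down, z forward; pixel columns grow to the right and rows downward; lengths in m; the calibration is good to about 2 mm. The wrist camera is an equidistant fisheye: a pixel r from the principal point sees the ray r / f radians off the axis. A picture is of the moment at which its call begins: read the wrist's pose just before it. camera_info takes no time and is no camera call; for the wrist camera it gives the pose at the moment of the call.
- close_job(): hands the job in; it is judged then, once.
The state is a dict: "time": time; "qpos": joint angles; "qvel": joint speeds; "joint_efforts": joint torques, N m; "tool_pos": TCP position; "orientation": TCP orientation; "ft_force": force on the tool from outside, world axes, zero at the start; "moment": the same for the moment, N m; "grip_width": opening from 0.0 (shut) to 1.0 (fully open); "grip_force": force on a finger pad.
Only numpy, scipy, OpenCV 4.12 (cv2) and the standard library are available. Lean on these libraries where they do the work, as an engineer would, in place of code of your own. Each camera call takes 0.05 s, during which the arm holds its last target. There are 200 camera calls.

## Working session

There is one attempt and no reset: what is moved stays moved. The work goes in short steps, Python scripts to look and compute and a tool call to move; the robot and the scene stay as the last step left them, time stands still between calls to the robot, and variables do not carry over. Pictures are saved under pics/ and viewed, at most 10 in all, crops included, and the job is handed in when it is done.

Besides the shell and the picture viewer there is one more tool, called after "Request:" as name(argument=value, ...), one argument or row to a line, values as JSON. drive_tool: Moves the arm, as the interface text tells. Its arguments: {"type":"object","properties":{"commands":{"type":"array"},"jaw":{"type":"number"},"squeeze":{"type":"number"}},"required":["commands"]}

```bash
mkdir -p pics
cat > h.py <<'E'
import numpy as np, cv2
from workcell import telemetry, vision
def ray(name,u,v,ci=None):
    c=ci or vision.camera_info(name); K=np.array(c["camera_matrix"]);R=np.array(c["R"]);t=np.array(c["t"])
    x=(u-K[0,2])/K[0,0];y=(v-K[1,2])/K[1,1]
    if name=="wrist":
        r=np.hypot(x,y);s=np.sin(r)/r if r>1e-9 else 1.;d=np.array([x*s,y*s,np.cos(r)])
    else: d=np.array([x,y,1.])
    d=R.T@d; return -R.T@t,d/np.linalg.norm(d)
def onz(name,u,v,z,ci=None):
    o,d=ray(name,u,v,ci); return o+d*(z-o[2])/d[2]
def proj(name,X,ci=None):
    c=ci or vision.camera_info(name); K=np.array(c["camera_matrix"]);p=np.array(c["R"])@np.array(X)+np.array(c["t"])
    if name=="wrist":
        th=np.arctan2(np.hypot(p[0],p[1]),p[2]);n=np.hypot(p[0],p[1])+1e-12
        p=np.array([p[0]/n*th,p[1]/n*th,1])
    p=K@p; return p[:2]/p[2]
def two(n1,p1,n2,p2):
    o1,d1=ray(n1,*p1);o2,d2=ray(n2,*p2)
    A=np.stack([d1,-d2],1);s=np.linalg.lstsq(A,o2-o1,rcond=None)[0]
    a=o1+s[0]*d1;b=o2+s[1]*d2
    return (a+b)/2,np.linalg.norm(a-b)
def snap(name,fn=None):
    im=cv2.cvtColor(vision.get_image(name),cv2.COLOR_RGB2BGR)
    if fn: cv2.imwrite("pics/"+fn,im)
    return im
E
python3 - <<'E'
from h import *
a=snap("top","top0r.png");b=snap("side","side0r.png")
for n,i in(("top",a),("side",b)): cv2.imwrite(f"pics/{n}0.png",cv2.resize(i,(800,600),interpolation=cv2.INTER_CUBIC))
for n in("top","side"):
    c=vision.camera_info(n);R=np.array(c["R"]);print(n,-R.T@np.array(c["t"]),R[2],c["camera_matrix"][0])
s=telemetry.state();print(s["tool_pos"],s["orientation"],s["time"])
E
```

```text
top [0.42433007 0.00485701 1.3282594 ] [ 9.50036360e-02 -2.10087410e-04 -9.95476903e-01] [482.67070284   0.         250.10643648]
side [0.44010318 0.74572214 0.56444724] [ 0.13912237 -0.85818838 -0.49412313] [352.04494484   0.         254.5884726 ]
[0.22689602 0.52806005 0.20389439] [-6.51802575e-05  2.01505712e-01  9.79487222e-01 -4.74792790e-04] 0.1
```

View pics/top0.png

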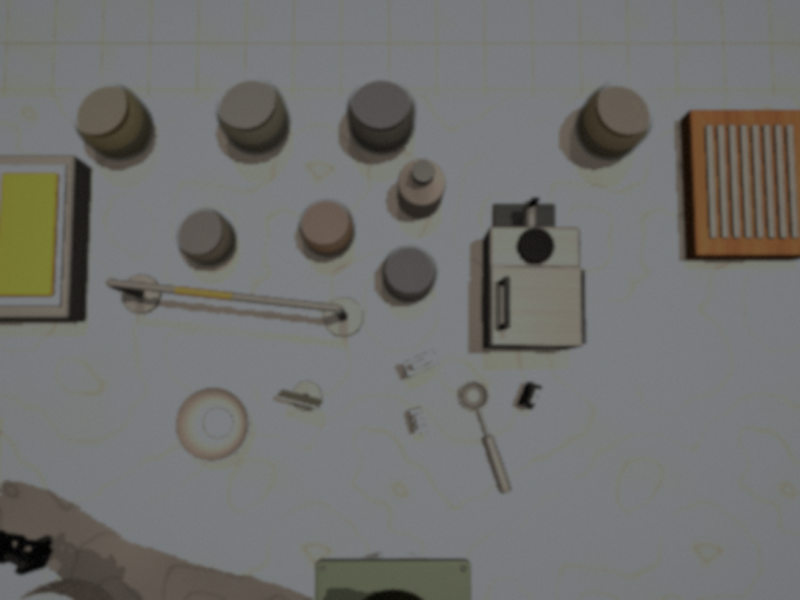

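View pics/side0.png

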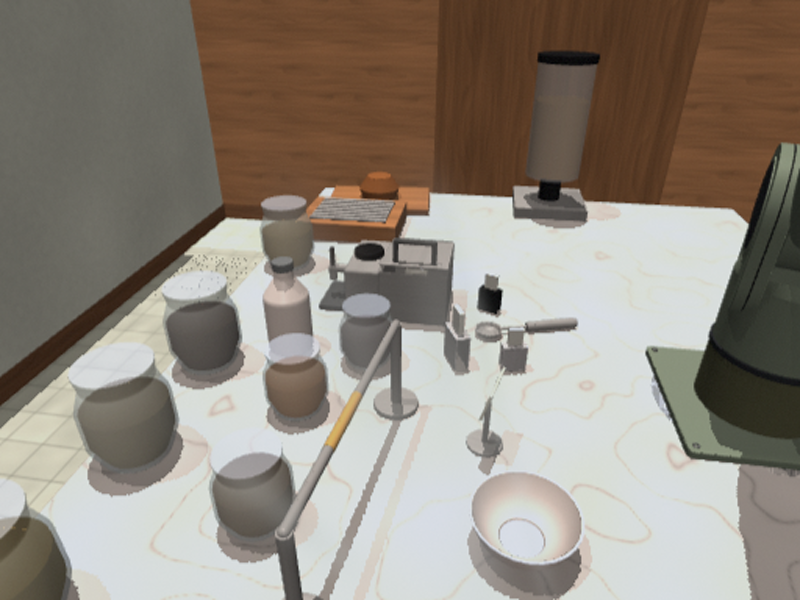

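The top view shows three sign-like things: a large light one at (417,362), a small light one at (415,420) and a black one at (530,396). I choose the large light one. The rail runs from (108,283) to (345,312) with the sleeve at about (203,293). The station is at (535,290), with its handle on the image-left side. I'll check the choice in a close crop.

Run:
```python
from h import *
a=cv2.imread("pics/top0r.png");b=cv2.imread("pics/side0r.png")
c1=cv2.resize(a[215:285,245:325],(400,350),interpolation=cv2.INTER_CUBIC)
c2=cv2.resize(b[140:275,200:300],(400,540),interpolation=cv2.INTER_CUBIC)
c3=cv2.resize(a[125:230,305:380],(300,420),interpolation=cv2.INTER_CUBIC)
o=np.zeros((600,800,3),np.uint8);o[:350,:400]=cv2.convertScaleAbs(c1,alpha=1.6);o[:540,400:]=c2;cv2.imwrite("pics/crop.png",o)
hsv=cv2.cvtColor(a,cv2.COLOR_BGR2HSV);m=cv2.inRange(hsv,(15,80,60),(32,255,255));m[:,:65]=0;m[:,200:]=0;m[:170]=0;m[210:]=0
n=cv2.findNonZero(m);r=cv2.minAreaRect(n);print("sleeve top",r)
hs=cv2.cvtColor(b,cv2.COLOR_BGR2HSV);m2=cv2.inRange(hs,(15,100,80),(32,255,255));m2[:240]=0;m2[300:]=0;m2[:,:190]=0;m2[:,250:]=0
r2=cv2.minAreaRect(cv2.findNonZero(m2));print("sleeve side",r2)
print("sleeve",onz("top",*r[0],.15),two("top",r[0],"side",r2[0]))
s=1.5625
for nm,p,z in(("railL",(112,284),.15),("railR",(342,312),.15),("flapTL",(491,267),.111),("flapTR",(581,266),.111),("flapBL",(488,346),.111),("flapBR",(581,345),.111),("handle",(503,304),.1565),("handtop",(503,280),.1565),("handbot",(503,328),.1565)):
    print(nm,onz("top",p[0]/s,p[1]/s,z))
```

```text
sleeve top ((129.92074584960938, 187.2134246826172), (36.33197784423828, 4.1963982582092285), 6.340191841125488)
sleeve side ((219.64328002929688, 268.48724365234375), (6.863547325134277, 38.8668327331543), 28.610462188720703)
sleeve [0.57046313 0.30007696 0.15      ] (array([0.57167005, 0.29970633, 0.15261706]), np.float64(0.0030746726440278507))
railL [0.58412713 0.44372943 0.15      ]
railR [0.53944542 0.08119501 0.15      ]
flapTL [ 0.6167562  -0.15891966  0.111     ]
flapTR [ 0.61825787 -0.30575659  0.111     ]
flapBL [ 0.48785481 -0.15231684  0.111     ]
flapBR [ 0.48931862 -0.30253577  0.111     ]
handle [ 0.55111827 -0.17075345  0.1565    ]
handtop [ 0.58895386 -0.17132677  0.1565    ]
handbot [ 0.51351208 -0.17018362  0.1565    ]
```

View pics/crop.png

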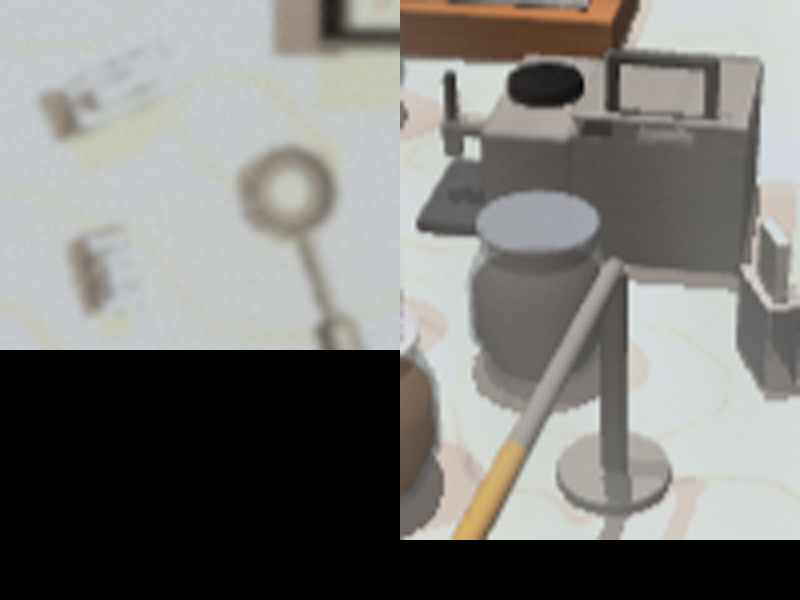

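The crop confirms the choice: the large light sign (crop (105,85), upright, tab on top) beside the small one at (95,270). I'll move above it and look with the wrist camera.

```bash
cat >> h.py <<'E'
def toolR():
    w,x,y,z=telemetry.state()["orientation"]
    from scipy.spatial.transform import Rotation as Ro
    return Ro.from_quat([x,y,z,w]).as_matrix()
def plan(P,phi=None):
    """offset in cm / yaw to reach TCP P with tool x at phi deg"""
    s=telemetry.state();R=toolR();d=R.T@(np.array(P)-s["tool_pos"])*100
    cur=np.degrees(np.arctan2(R[1,0],R[0,0]));y=0 if phi is None else np.radians((cur-phi+180)%360-180)
    return "at",np.round(s["tool_pos"],4),"phi",round(cur,2),"off",np.round(d,2),"yaw",round(y,3),"t",s["time"]
E
python3 - <<'E'
from h import *
p=onz("top",266,232,.06);print(p, onz("top",245+50/5,215+115/5,.03),onz("top",245+165/5,215+55/5,.03))
c=vision.camera_info("wrist");s=telemetry.state();R=toolR()
print("cam in tool",R.T@(-np.array(c["R"]).T@np.array(c["t"])-s["tool_pos"]),np.array(c["R"])@R,c["camera_matrix"])
print(plan([p[0],p[1],.3],113))
E
```

```text
[ 0.46292496 -0.03702066  0.06      ] [ 0.44780088 -0.00844034  0.03      ] [ 0.47991015 -0.0703407   0.03      ]
cam in tool [ 0.08371008 -0.00067309 -0.16944323] [[ 2.07770294e-04  9.99999335e-01 -1.13465589e-03]
 [-9.46015287e-01 -1.71213134e-04 -3.24121963e-01]
 [-3.24121942e-01  1.14074473e-03  9.46014622e-01]] [[297.31863964   0.         259.8502939 ]
 [  0.         297.31863964 192.14527706]
 [  0.           0.           1.        ]]
('at', array([0.2269, 0.5281, 0.2039]), 'phi', np.float64(156.75), 'off', array([-43.99, -42.61,  -9.57]), 'yaw', np.float64(0.764), 't', 0.1)
```

Request:
drive_tool(
  commands=[
    {"offset": [-2.2, -2.13, -2], "yaw": 0},
    {"offset": [-4.4, -4.26, -4], "yaw": 0},
    {"offset": [-6.6, -6.4, -6], "yaw": 0},
    {"offset": [-8.8, -8.5, -8], "yaw": 0},
    {"offset": [-11, -10.65, -9.6], "yaw": 0},
  ],
  jaw=-1,
  squeeze=40,
)

```text
time: 0.52
tool_pos: [0.2864, 0.3856, 0.3014]
orientation: [0.0, 0.201, 0.979, 0.0]
ft_force: [1.7, 0.6, 0.3]
grip_width: 1.003
grip_force: 0.0
```

Request:
drive_tool(
  commands=[
    {"offset": [-2.2, -2.13, 0], "yaw": 0},
    {"offset": [-4.4, -4.26, 0], "yaw": 0},
    {"offset": [-6.6, -6.4, 0], "yaw": 0},
    {"offset": [-8.8, -8.5, 0], "yaw": 0},
    {"offset": [-11, -10.65, 0], "yaw": 0},
  ],
)

```text
time: 0.93
tool_pos: [0.3452, 0.2443, 0.3002]
orientation: [-0.0, 0.201, 0.98, -0.0]
ft_force: [0.1, 0.6, -0.3]
grip_width: 0.999
grip_force: 0.0
```

Request:
drive_tool(
  commands=[
    {"offset": [-2.2, -2.13, 0], "yaw": 0},
    {"offset": [-4.4, -4.26, 0], "yaw": 0},
    {"offset": [-6.6, -6.4, 0], "yaw": 0},
    {"offset": [-8.8, -8.5, 0], "yaw": 0},
    {"offset": [-11, -10.65, 0], "yaw": 0},
  ],
)

```text
time: 1.35
tool_pos: [0.4043, 0.103, 0.3003]
orientation: [-0.0, 0.201, 0.98, -0.0]
ft_force: [0.1, 0.3, 0.2]
grip_width: 0.999
grip_force: 0.0
```

Request:
drive_tool(
  commands=[
    {"offset": [-2.2, -2.13, 0], "yaw": 0.12},
    {"offset": [-4.4, -4.26, 0], "yaw": 0.24},
    {"offset": [-6.6, -6.4, 0], "yaw": 0.36},
    {"offset": [-8.8, -8.5, 0], "yaw": 0.48},
    {"offset": [-11, -10.65, 0], "yaw": 0.6},
  ],
)

```text
time: 1.77
tool_pos: [0.4633, -0.0383, 0.3003]
orientation: [-0.0, 0.484, 0.875, -0.0]
ft_force: [0.4, -0.0, 0.6]
grip_width: 0.998
grip_force: 0.0
```

Request:
drive_tool(
  commands=[
    {"offset": [0, 0, 0], "yaw": 0.1},
    {"offset": [0, 0, 0], "yaw": 0.164},
    {"offset": [0, 0, 0], "yaw": 0.164},
    {"offset": [0, 0, 0], "yaw": 0.164},
    {"offset": [0, 0, 0], "yaw": 0.164},
  ],
)

```text
time: 2.18
tool_pos: [0.463, -0.0365, 0.3003]
orientation: [-0.0, 0.551, 0.835, -0.0]
ft_force: [-0.2, 0.1, -0.4]
grip_width: 1.003
grip_force: 0.0
```

Run:
```python
from h import *
print(plan([.463,-.037,.3],113))
ci=vision.camera_info("wrist");im=snap("wrist","w1r.png");cv2.imwrite("pics/w1.png",cv2.resize(im,(800,600),interpolation=cv2.INTER_CUBIC))
import json;json.dump({k:np.array(v).tolist() for k,v in ci.items() if k in("R","t","camera_matrix")},open("w1.json","w"))
print(proj("wrist",[.463,-.037,.1],ci)*1.5625)
```

```text
('at', array([ 0.463 , -0.0365,  0.3003]), 'phi', np.float64(113.15), 'off', array([-0.04, -0.02,  0.03]), 'yaw', np.float64(0.003), 't', 2.1833)
[406.17014705 250.5753232 ]
```

View pics/w1.png

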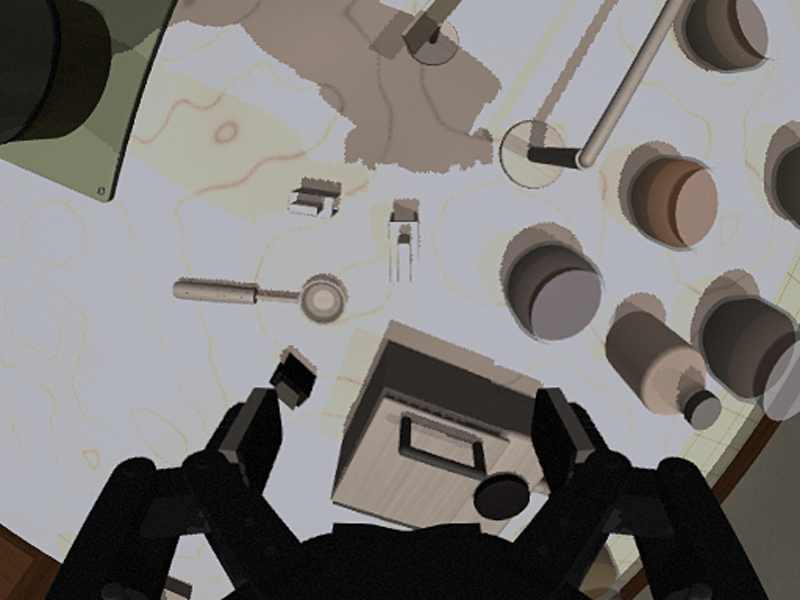

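The wrist view shows the sign at (404,250), aligned with the tool. The rail's near end is at (587,160) and the station at (450,430). The bystanders are clear of the sign.

Run:
```python
from h import *
import json
ci=json.load(open("w1.json"));s=1.5625
f=lambda u,v,z:onz("wrist",u/s,v/s,z,ci)
for n,u,v,z in(("crownL",389,222,.062),("crownR",419,222,.062),("tabnearbot",404,236,.064),("tabfarL",398,281,.106),("tabfarR",411,281,.106),("botL",390,282,.062),("botR",418,282,.062),("rail1",587,160,.15),("rail2",672,5,.15),("rail3",625,90,.15),
 ("hA",404,418,.1515),("hB",481,446,.1515),("flapc",387,394,.111),("flapc2",335,500,.111)):
    print(n,np.round(f(u,v,z),4))
im=cv2.imread("pics/w1r.png",0)
for v in (140,143,146,150,154,158,162,166,170,174,178,182,186): print(v,im[v,244:274])
```

```text
crownL [ 0.4422 -0.0269  0.062 ]
crownR [ 0.4666 -0.0165  0.062 ]
tabnearbot [ 0.4592 -0.033   0.064 ]
tabfarL [ 0.4663 -0.0618  0.106 ]
tabfarR [ 0.4761 -0.0576  0.106 ]
botL [ 0.4644 -0.0778  0.062 ]
botR [ 0.488  -0.0677  0.062 ]
rail1 [0.55   0.0872 0.15  ]
rail2 [0.5652 0.2359 0.15  ]
rail3 [0.5552 0.1489 0.15  ]
hA [ 0.511  -0.1537  0.1515]
hB [ 0.583  -0.1556  0.1515]
flapc [ 0.4973 -0.1606  0.111 ]
flapc2 [ 0.4967 -0.3044  0.111 ]
140 [175 173 175 176 180 132  49  42  84 104 105 104 102 103 104 105 104 104
 103 105  95  59  43  95 169 183 179 177 179 181]
143 [176 174 174 176 149 155 182 182 180 180 183 183 184 153 167 186 151 127
 167 184 181 181 185 138 163 181 179 179 178 179]
146 [176 173 176 176 163 167 178 178 177 179 182 149 122 125 125 123 122 123
 122 165 181 179 183 141 167 180 179 179 179 179]
150 [175 174 176 177 151 159 180 178 178 178 182 127  64  62  63  64  61  81
 113 169 181 179 182 145 167 180 180 178 179 182]
154 [175 175 177 177 176 174 177 180 177 181 132  68  61  63  64  65  64  59
 115 169 182 181 182 150 131 167 180 179 179 179]
158 [176 175 176 175 1
[... 293 characters left out ...]
177 180 180 181
 127 123 168 180 180 175 179 178 179 180 178 178]
170 [179 177 178 178 179 153 165 180 177 176 154 169 182 179 178 178 179 180
 155 168 179 180 180 177 176 180 180 179 181 179]
174 [180 178 179 180 181 142 160 181 180 182 137 159 179 179 177 180 180 180
 154 169 180 180 180 177 179 179 177 180 178 179]
178 [179 179 178 178 181 149 164 182 182 182 136 157 181 180 180 179 180 180
 136 159 181 179 180 178 179 180 179 180 179 178]
182 [180 177 178 178 178 178 178 172 174 178 179 178 179 180 179 179 178 180
 179 177 177 179 177 180 179 178 180 179 179 181]
186 [180 180 179 178 178 176 177 178 178 178 181 181 179 178 179 179 178 177
 178 178 178 179 179 178 179 179 180 179 179 179]
```

Request:
drive_tool(
  commands=[
    {"offset": [-0.95, -0.2, 3], "yaw": 0},
    {"offset": [-0.95, -0.2, 6], "yaw": 0},
    {"offset": [-0.95, -0.2, 9], "yaw": 0},
    {"offset": [-0.95, -0.2, 12], "yaw": 0},
    {"offset": [-0.95, -0.2, 14], "yaw": 0},
  ],
  jaw=-0.3,
)

```text
time: 2.65
tool_pos: [0.4642, -0.0461, 0.1582]
orientation: [-0.001, 0.551, 0.834, -0.0]
ft_force: [-0.8, 0.9, -0.1]
grip_width: 0.651
grip_force: 0.0
```

Request:
drive_tool(
  commands=[
    {"offset": [0, 0, 2], "yaw": 0},
    {"offset": [0, 0, 4], "yaw": 0},
    {"offset": [0, 0, 6], "yaw": 0},
    {"offset": [0, 0, 7.5], "yaw": 0},
    {"offset": [0, 0, 8.7], "yaw": 0},
  ],
)

```text
time: 3.07
tool_pos: [0.4647, -0.0461, 0.0721]
orientation: [-0.0, 0.551, 0.834, -0.0]
ft_force: [-0.3, -0.5, 0.5]
grip_width: 0.647
grip_force: 0.0
```

Request:
drive_tool(
  commands=[
    {"offset": [0, 0, 0], "yaw": 0},
    {"offset": [0, 0, 0], "yaw": 0},
    {"offset": [0, 0, 0], "yaw": 0},
    {"offset": [0, 0, 0], "yaw": 0},
    {"offset": [0, 0, 0], "yaw": 0},
  ],
  jaw=1,
  squeeze=40,
)

```text
time: 3.48
tool_pos: [0.4654, -0.0463, 0.0742]
orientation: [0.001, 0.552, 0.834, 0.0]
ft_force: [-0.3, 0.6, 6.7]
grip_width: 0.094
grip_force: 40.5
```

Request:
drive_tool(
  commands=[
    {"offset": [0, 0, 0], "yaw": 0},
    {"offset": [0, 0, 0], "yaw": 0},
    {"offset": [0, 0, 0], "yaw": 0},
    {"offset": [0, 0, 0], "yaw": 0},
    {"offset": [0, 0, 0], "yaw": 0},
  ],
)

```text
time: 3.9
tool_pos: [0.4654, -0.0463, 0.0742]
orientation: [0.001, 0.552, 0.834, 0.0]
ft_force: [-0.7, -0.2, 6.1]
grip_width: 0.096
grip_force: 40.5
```

Request:
drive_tool(
  commands=[
    {"offset": [0, 0, -2], "yaw": 0},
    {"offset": [0, 0, -6], "yaw": 0},
    {"offset": [0, 0, -10], "yaw": 0},
    {"offset": [0, 0, -14], "yaw": 0},
    {"offset": [0, 0, -18], "yaw": 0},
  ],
)

```text
time: 4.32
tool_pos: [0.4643, -0.0464, 0.2561]
orientation: [0.0, 0.552, 0.834, 0.0]
ft_force: [0.5, 0.3, -2.0]
grip_width: 0.098
grip_force: 39.6
```

Request:
drive_tool(
  commands=[
    {"offset": [1.8, 1.8, -1], "yaw": 0},
    {"offset": [3.7, 3.6, -2], "yaw": 0},
    {"offset": [5.6, 5.4, -2.5], "yaw": 0},
    {"offset": [7.4, 7.2, -2.5], "yaw": 0},
    {"offset": [9.3, 9.0, -2.5], "yaw": 0},
  ],
)

```text
time: 4.73
tool_pos: [0.5117, 0.0756, 0.2794]
orientation: [0.0, 0.552, 0.834, 0.0]
ft_force: [-0.5, -0.2, -1.9]
grip_width: 0.101
grip_force: 39.6
```

Request:
drive_tool(
  commands=[
    {"offset": [1.8, 1.8, 0], "yaw": 0.1},
    {"offset": [3.7, 3.6, 0], "yaw": 0.2},
    {"offset": [5.6, 5.4, 0], "yaw": 0.3},
    {"offset": [7.4, 7.2, 0], "yaw": 0.4},
    {"offset": [9.2, 9.0, 0], "yaw": 0.52},
  ],
)

```text
time: 5.15
tool_pos: [0.5584, 0.1957, 0.279]
orientation: [0.0, 0.749, 0.662, 0.0]
ft_force: [0.2, -0.7, -0.7]
grip_width: 0.095
grip_force: 39.6
```

Request:
drive_tool(
  commands=[
    {"offset": [0, 0, 0], "yaw": 0},
    {"offset": [0, 0, 0], "yaw": 0},
    {"offset": [0, 0, 0], "yaw": 0},
    {"offset": [0, 0, 0], "yaw": 0},
    {"offset": [0, 0, 0], "yaw": 0},
  ],
)

```text
time: 5.57
tool_pos: [0.5584, 0.1935, 0.2788]
orientation: [0.0, 0.748, 0.664, 0.0]
ft_force: [-0.3, 0.4, -2.2]
grip_width: 0.092
grip_force: 39.6
```

Run:
```python
from h import *
import json
print(plan([.5575,.195,.28],83))
ci=vision.camera_info("wrist");im=snap("wrist","w2r.png");cv2.imwrite("pics/w2.png",cv2.resize(im,(800,600),interpolation=cv2.INTER_CUBIC))
json.dump({k:np.array(v).tolist() for k,v in ci.items() if k in("R","t","camera_matrix")},open("w2.json","w"))
snap("side","s2r.png");snap("top","t2r.png")
```

```text
('at', array([0.5584, 0.1935, 0.2788]), 'phi', np.float64(83.16), 'off', array([ 0.14, -0.11, -0.12]), 'yaw', np.float64(0.003), 't', 5.5667)
```

View pics/w2.png

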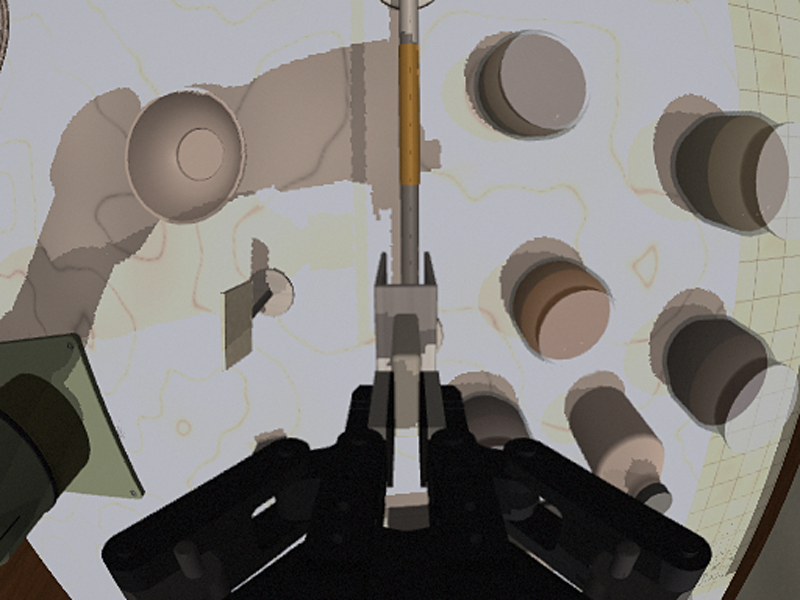

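The sign is held, with its crown at (405,290), almost exactly in line with the rail. The sleeve spans (409,43)–(409,184).

Run:
```python
from h import *
import json
ci=json.load(open("w2.json"))
im=cv2.imread("pics/w2r.png");hsv=cv2.cvtColor(im,cv2.COLOR_BGR2HSV)
m=cv2.inRange(hsv,(12,120,60),(30,255,255));m[:,:240]=0;m[:,285:]=0;m[130:]=0
ys,xs=np.nonzero(m);print(ys.min(),ys.max())
pts=[]
for v in range(ys.min()+3,ys.max()-3,8):
    u=xs[ys==v].mean();pts.append(onz("wrist",u,v,.15,ci))
pts=np.array(pts);b,a=np.polyfit(pts[:,1],pts[:,0],1);print("rail x=",a,"+",b,"*y ang",90-np.degrees(np.arctan(b)),pts[[0,-1]])
e1=onz("wrist",xs[ys==ys.min()].mean(),ys.min()-.5,.1565,ci);e2=onz("wrist",xs[ys==ys.max()].mean(),ys.max()+.5,.1565,ci)
print("ends",e1,e2,np.linalg.norm(e1-e2),"mid",(e1+e2)/2)
g=im[:,:,1].astype(int)
for v in(190,195,180): print(v,g[v,235:285])
s=telemetry.state()["tool_pos"];y=s[1];print("x at y",a+b*y,s)
# sign crown near edge (u 375..437, v 284) expected crown top z
for u in(375,437): print(onz("wrist",u/1.5625,284/1.5625,s[2]-.0742+.062,ci))
```

```text
28 117
rail x= 0.540322814393425 + 0.10765046479757359 *y ang 83.85574428653581 [[0.57688962 0.33978255 0.15      ]
 [0.56774518 0.25905225 0.15      ]]
ends [0.57759799 0.3419124  0.1565    ] [0.56699336 0.25305637 0.1565    ] 0.089486608995508 mid [0.57229568 0.29748438 0.1565    ]
190 [184 184 184 188 137 105 119 122 123 120 115 114 117 117 117 116 118 119
 122 120 120 119 119 119 120 116 116 117 115 117 119 118 120 120 120 120
 118 119 117 117 119 122 125 120 104 168 187 184 184 183]
195 [183 182 184 187 138 104 118 123 123 119 115 114 116 115 115 115 115 120
 121 120 120 118 120 120 118 120 117 115 117 115 118 118 118 119 117 118
 118 120 118 120 119 122 123 116 124 172 185 184 183 183]
180 [182 183 184 187 168 101  49  56  54  46  40  34  93 171 192 155 133 133
 133 135 138 107  72  73  82  86  91  99 102  98  89  81  62 163 191 193
 117  37  42  43  50  55  53  66 167 187 184 182 183 184]
x at y 0.561191227476979 [0.5584111  0.19385344 0.27854845]
[0.5488838  0.22269448 0.26634845]
[0.57409857 0.21967226 0.26634845]
```

Request:
drive_tool(
  commands=[
    {"offset": [0, 0.28, 0], "yaw": -0.012},
    {"offset": [0, 0.28, 2], "yaw": -0.012},
    {"offset": [0, 0.28, 4], "yaw": -0.012},
    {"offset": [0, 0.28, 6], "yaw": -0.012},
    {"offset": [0, 0.28, 8], "yaw": -0.012},
  ],
)

```text
time: 6.13
tool_pos: [0.5614, 0.1938, 0.1975]
orientation: [0.0, 0.744, 0.669, 0.0]
ft_force: [0.4, 0.1, -1.4]
grip_width: 0.095
grip_force: 39.6
```

Request:
drive_tool(
  commands=[
    {"offset": [0, 0, 0.8], "yaw": 0},
    {"offset": [0, 0, 1.6], "yaw": 0},
    {"offset": [0, 0, 2.2], "yaw": 0},
    {"offset": [0, 0, 2.6], "yaw": 0},
    {"offset": [0, 0, 2.6], "yaw": 0},
  ],
)

```text
time: 6.55
tool_pos: [0.5613, 0.1939, 0.1721]
orientation: [-0.0, 0.744, 0.668, -0.0]
ft_force: [0.7, 0.3, -1.9]
grip_width: 0.094
grip_force: 39.6
```

Run:
```python
from h import *
print(plan([.5615,.1935,.172],83.85))
s=telemetry.state();print(s["ft_force"],s["moment"],s["grip_width"])
a=snap("side","s3r.png")
cv2.imwrite("pics/s3.png",cv2.resize(a[190:330,170:320],(750,560+140),interpolation=cv2.INTER_CUBIC)[:600])
```

```text
('at', array([0.5613, 0.1939, 0.1721]), 'phi', np.float64(83.88), 'off', array([-0.04,  0.03,  0.01]), 'yaw', np.float64(0.0), 't', 6.55)
[ 0.66830258  0.32363845 -1.89034492] [0.02423905 0.04151363 0.00950246] 0.09433024906093898
```

View pics/s3.png

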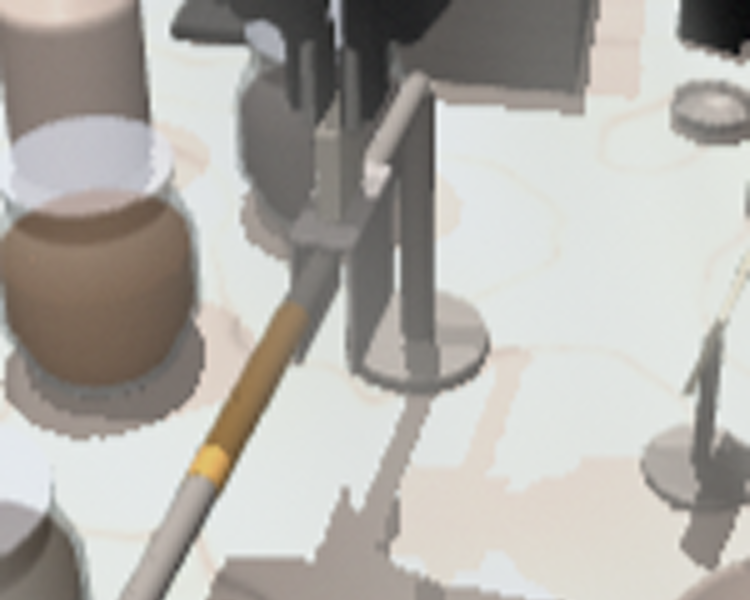

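The side view shows the sign straddling the bar at (325,235), clear of the sleeve. I'll slide it now.

Request:
drive_tool(
  commands=[
    {"offset": [0, 0, 0.1], "yaw": 0},
    {"offset": [0, 0, 0.1], "yaw": 0},
    {"offset": [0.7, 0, 0.1], "yaw": 0},
    {"offset": [1.7, 0, 0.1], "yaw": 0},
    {"offset": [2.7, 0, 0.1], "yaw": 0},
  ],
)

```text
time: 7.02
tool_pos: [0.5642, 0.2221, 0.1715]
orientation: [-0.0, 0.744, 0.668, 0.0]
ft_force: [-0.8, 0.5, -1.4]
grip_width: 0.097
grip_force: 39.6
```

Request:
drive_tool(
  commands=[
    {"offset": [1, 0, 0], "yaw": 0},
    {"offset": [2, 0, 0], "yaw": 0},
    {"offset": [3, 0, 0], "yaw": 0},
    {"offset": [4, 0, 0], "yaw": 0},
    {"offset": [5, 0, 0], "yaw": 0},
  ],
)

```text
time: 7.43
tool_pos: [0.5695, 0.2716, 0.1713]
orientation: [0.0, 0.744, 0.668, -0.0]
ft_force: [-0.2, 0.0, -0.9]
grip_width: 0.096
grip_force: 39.6
```

Request:
drive_tool(
  commands=[
    {"offset": [1, 0, 0], "yaw": 0},
    {"offset": [2, 0, 0], "yaw": 0},
    {"offset": [2.7, 0, 0], "yaw": 0},
    {"offset": [2.7, 0, 0], "yaw": 0},
    {"offset": [2.7, 0, 0], "yaw": 0},
  ],
)

```text
time: 7.85
tool_pos: [0.5723, 0.2973, 0.1711]
orientation: [0.0, 0.744, 0.668, -0.0]
ft_force: [-0.4, -1.1, -1.3]
grip_width: 0.1
grip_force: 39.6
```

Run:
```python
from h import *
print(plan([.5723,.2975,.171],83.85))
s=telemetry.state();print(s["ft_force"],s["moment"],s["grip_width"])
im=snap("wrist","w4r.png");hsv=cv2.cvtColor(im,cv2.COLOR_BGR2HSV)
m=cv2.inRange(hsv,(12,120,60),(30,255,255));m[:,:235]=0;m[:,290:]=0
ys,xs=np.nonzero(m);print(ys.min(),ys.max())
e=onz("wrist",xs[ys==ys.min()].mean(),ys.min()-.5,.1565);print("sleeve far end",e,"mid",e-.045*np.array([.1065,.994,0]))
```

```text
('at', array([0.5723, 0.2973, 0.1711]), 'phi', np.float64(83.88), 'off', array([ 0.02, -0.  ,  0.01]), 'yaw', np.float64(0.001), 't', 7.85)
[-0.39888884 -1.0649881  -1.31806526] [-0.08800582 -0.04337869  0.0112257 ] 0.09997340051690276
154 181
sleeve far end [0.57748566 0.34232613 0.1565    ] mid [0.57269316 0.29759613 0.1565    ]
```

Request:
drive_tool(
  commands=[
    {"offset": [0, 0, 0.05], "yaw": 0},
    {"offset": [0, 0, 0.1], "yaw": 0},
    {"offset": [0, 0, 0.15], "yaw": 0},
    {"offset": [0, 0, 0.15], "yaw": 0},
    {"offset": [0, 0, 0.15], "yaw": 0},
  ],
)

```text
time: 8.32
tool_pos: [0.5726, 0.2969, 0.1702]
orientation: [0.0, 0.744, 0.668, 0.0]
ft_force: [0.2, -2.0, 6.1]
grip_width: 0.095
grip_force: 40.4
```

Request:
drive_tool(
  commands=[
    {"offset": [0, 0, 0], "yaw": 0},
    {"offset": [0, 0, 0], "yaw": 0},
    {"offset": [0, 0, 0], "yaw": 0},
    {"offset": [0, 0, 0], "yaw": 0},
    {"offset": [0, 0, 0], "yaw": 0},
  ],
  jaw=-0.2,
)

```text
time: 8.73
tool_pos: [0.5723, 0.2973, 0.1697]
orientation: [-0.0, 0.744, 0.668, -0.0]
ft_force: [0.9, -0.5, 0.1]
grip_width: 0.598
grip_force: 0.0
```

Request:
drive_tool(
  commands=[
    {"offset": [0, 0, 0], "yaw": 0},
    {"offset": [0, 0, -1], "yaw": 0},
    {"offset": [0, 0, -3], "yaw": 0},
    {"offset": [0, 0, -6], "yaw": 0},
    {"offset": [0, 0, -10], "yaw": 0},
  ],
)

```text
time: 9.15
tool_pos: [0.5715, 0.297, 0.2702]
orientation: [-0.0, 0.744, 0.668, -0.001]
ft_force: [0.6, 0.9, 0.7]
grip_width: 0.6
grip_force: 0.0
```

Run:
```python
from h import *
print(plan([.5723,.2975,.271],83.85))
a=snap("side","s5r.png");w=snap("wrist","w5r.png");t=snap("top","t5r.png")
o=np.zeros((600,800,3),np.uint8)
o[:600,:400]=cv2.resize(a[170:345,150:267],(400,600));o[:300,400:]=cv2.resize(w,(400,300));o[300:,400:]=cv2.resize(t[130:230,290:423],(400,300),interpolation=cv2.INTER_CUBIC)
cv2.imwrite("pics/s5.png",o)
```

```text
('at', array([0.5715, 0.297 , 0.2702]), 'phi', np.float64(83.86), 'off', array([ 0.06,  0.07, -0.08]), 'yaw', np.float64(0.0), 't', 9.15)
```

View pics/s5.png

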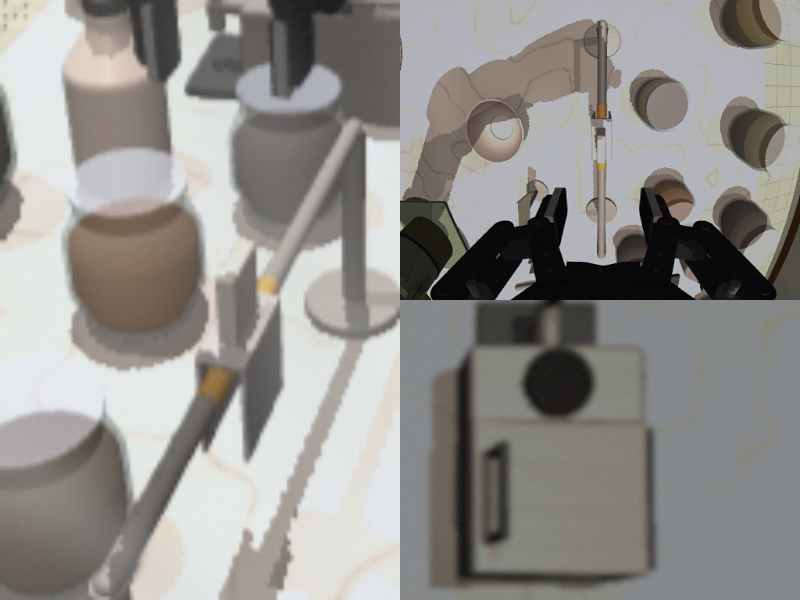

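The composite picture shows the sign hanging on the sleeve with brass visible on both sides. Left panel: crown at (225,360), sleeve ends at (268,285) and (210,390). Nothing was disturbed. Next is the flap.

Request:
drive_tool(
  commands=[
    {"offset": [-3.6, 0.2, -1], "yaw": 0},
    {"offset": [-7.2, 0.4, -2], "yaw": 0},
    {"offset": [-10.8, 0.6, -3], "yaw": 0},
    {"offset": [-14.4, 0.8, -3], "yaw": 0},
    {"offset": [-18, 1, -3], "yaw": 0},
  ],
)

```text
time: 9.72
tool_pos: [0.5625, 0.1157, 0.3002]
orientation: [0.0, 0.744, 0.668, 0.0]
ft_force: [0.6, 0.4, 0.7]
grip_width: 0.6
grip_force: 0.0
```

Request:
drive_tool(
  commands=[
    {"offset": [-3.6, 0.2, 0], "yaw": 0},
    {"offset": [-7.2, 0.4, 0], "yaw": 0},
    {"offset": [-10.8, 0.6, 0], "yaw": 0},
    {"offset": [-14.4, 0.8, 0], "yaw": 0},
    {"offset": [-18, 1, 0], "yaw": 0},
  ],
)

```text
time: 10.13
tool_pos: [0.5532, -0.0644, 0.2999]
orientation: [-0.0, 0.744, 0.668, -0.0]
ft_force: [0.4, -0.1, 1.0]
grip_width: 0.598
grip_force: 0.0
```

Request:
drive_tool(
  commands=[
    {"offset": [-2, 0.1, 0], "yaw": 0.12},
    {"offset": [-4, 0.3, 0], "yaw": 0.24},
    {"offset": [-6, 0.5, 0], "yaw": 0.36},
    {"offset": [-8, 0.7, 0], "yaw": 0.48},
    {"offset": [-10, 0.7, 0], "yaw": 0.6},
  ],
)

```text
time: 10.55
tool_pos: [0.5499, -0.1638, 0.2997]
orientation: [-0.0, 0.909, 0.416, -0.0]
ft_force: [0.3, 0.7, 0.2]
grip_width: 0.599
grip_force: 0.0
```

Request:
drive_tool(
  commands=[
    {"offset": [0, 0, 0], "yaw": 0.12},
    {"offset": [0, 0, 0], "yaw": 0.24},
    {"offset": [0, 0, 0], "yaw": 0.36},
    {"offset": [0, 0, 0], "yaw": 0.48},
    {"offset": [0, 0, 0], "yaw": 0.6},
  ],
)

```text
time: 10.97
tool_pos: [0.5499, -0.1628, 0.2997]
orientation: [-0.0, 0.992, 0.129, -0.0]
ft_force: [-0.8, 0.1, 0.5]
grip_width: 0.6
grip_force: 0.0
```

Request:
drive_tool(
  commands=[
    {"offset": [0, 0, 0], "yaw": 0.12},
    {"offset": [0, 0, 0], "yaw": 0.24},
    {"offset": [0, 0, 0], "yaw": 0.264},
    {"offset": [0, 0, 0], "yaw": 0.264},
    {"offset": [0, 0, 0], "yaw": 0.264},
  ],
)

```text
time: 11.38
tool_pos: [0.55, -0.1629, 0.2997]
orientation: [0.0, 1.0, 0.002, -0.0]
ft_force: [0.0, 0.3, -0.2]
grip_width: 0.599
grip_force: 0.0
```

Run:
```python
from h import *
import json
print(plan([.549,-.163,.30],0),telemetry.state()["qpos"])
ci=vision.camera_info("wrist");im=snap("wrist","w6r.png");cv2.imwrite("pics/w6.png",cv2.resize(im,(800,600),interpolation=cv2.INTER_CUBIC))
json.dump({k:np.array(v).tolist() for k,v in ci.items() if k in("R","t","camera_matrix")},open("w6.json","w"))
```

```text
('at', array([ 0.55  , -0.1629,  0.2997]), 'phi', np.float64(0.21), 'off', array([-0.1 ,  0.01, -0.03]), 'yaw', np.float64(0.004), 't', 11.3833) [-0.11935213  0.72494893  0.80037722  1.3262691  -0.5161168   1.30096523
 -0.87918197]
```

View pics/w6.png

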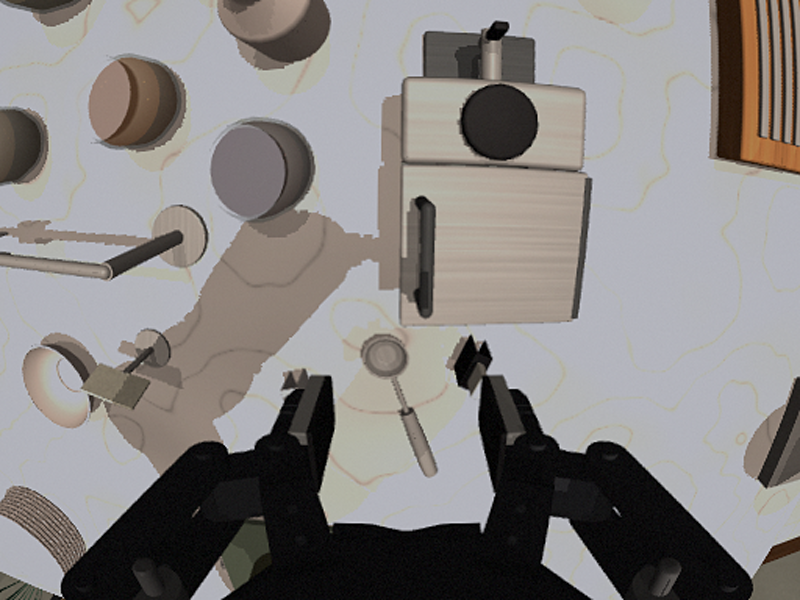

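The view from above the station shows the handle bar at (427,200)–(427,314) and the flap corners at (402,166), (584,173), (578,320) and (402,325).

Run:
```python
from h import *
import json
ci=json.load(open("w6.json"));s=1.5625
im=cv2.imread("pics/w6r.png",0)
for v in(135,150,165,180,195): 
    r=im[v,262:286].astype(int);print(v,r)
for n,u,v,z in(("hA",427,200,.1515),("hB",428,315,.1515),("hm",429,257,.1515),("TL",402,166,.1115),("TR",584,173,.1115),("BR",578,320,.1115),("BL",402,325,.1115),("blockTL",403,77,.119),("blockTR",584,90,.119)):
    print(n,np.round(onz("wrist",u/s,v/s,z,ci),4))
```

```text
135 [109  99 101  99 103  86  70  43  44  55  61  69  78  69  59  52  65 173
 173 171 172 171 170 173]
150 [102 100 101 101 103  86  67  48  47  56  64  70  73  67  60  46 118 167
 171 170 169 170 170 170]
165 [ 99  97  98 100 102  86  62  47  51  61  66  72  68  66  57  64 153 169
 166 166 166 164 167 166]
180 [ 98  97  99  99  87  80  48  27  36  38  41  38  59  63  50 112 160 167
 164 164 163 164 164 166]
195 [165 164 166 172 109  26  23  33  37  38  43  39  60  60  61 143 166 163
 162 162 162 161 163 160]
hA [ 0.5969 -0.1773  0.1515]
hB [ 0.513  -0.1793  0.1515]
hm [ 0.5566 -0.1792  0.1515]
TL [ 0.6185 -0.1598  0.1115]
TR [ 0.6187 -0.3049  0.1115]
BR [ 0.4932 -0.3123  0.1115]
BL [ 0.4889 -0.16    0.1115]
blockTL [ 0.6863 -0.1603  0.119 ]
blockTR [ 0.6848 -0.2995  0.119 ]
```

Request:
drive_tool(
  commands=[
    {"offset": [0.5, 1.25, 2], "yaw": 0},
    {"offset": [0.5, 1.25, 4], "yaw": 0},
    {"offset": [0.5, 1.25, 6], "yaw": 0},
    {"offset": [0.5, 1.25, 8], "yaw": 0},
    {"offset": [0.5, 1.25, 10], "yaw": 0},
  ],
)

```text
time: 11.85
tool_pos: [0.5549, -0.1755, 0.199]
orientation: [-0.0, 1.0, 0.001, 0.0]
ft_force: [1.0, -0.2, -0.2]
grip_width: 0.597
grip_force: 0.0
```

Request:
drive_tool(
  commands=[
    {"offset": [0, 0, 2], "yaw": 0},
    {"offset": [0, 0, 4], "yaw": 0},
    {"offset": [0, 0, 6], "yaw": 0},
    {"offset": [0, 0, 6.6], "yaw": 0},
    {"offset": [0, 0, 6.6], "yaw": 0},
  ],
)

```text
time: 12.27
tool_pos: [0.5546, -0.1753, 0.1329]
orientation: [-0.0, 1.0, 0.001, -0.001]
ft_force: [0.3, 0.5, 0.4]
grip_width: 0.597
grip_force: 0.0
```

Request:
drive_tool(
  commands=[
    {"offset": [0, 0, 0], "yaw": 0},
    {"offset": [0, 0, 0], "yaw": 0},
    {"offset": [0, 0, 0], "yaw": 0},
    {"offset": [0, 0, 0], "yaw": 0},
    {"offset": [0, 0, 0], "yaw": 0},
  ],
  jaw=1,
  squeeze=25,
)

```text
time: 12.68
tool_pos: [0.5554, -0.1763, 0.1345]
orientation: [0.001, 1.0, -0.0, 0.001]
ft_force: [1.7, -4.9, -1.3]
grip_width: 0.095
grip_force: 25.2
```

Request:
drive_tool(
  commands=[
    {"offset": [0, 0, 0], "yaw": 0},
    {"offset": [0, 0, 0], "yaw": 0},
    {"offset": [0, 0, 0], "yaw": 0},
    {"offset": [0, 0, 0], "yaw": 0},
    {"offset": [0, 0, 0], "yaw": 0},
  ],
)

```text
time: 13.1
tool_pos: [0.5554, -0.1762, 0.1344]
orientation: [0.001, 1.0, -0.0, 0.001]
ft_force: [1.6, -4.9, -1.8]
grip_width: 0.096
grip_force: 25.3
```

Run:
```python
import numpy as np
from h import *
print(plan([.555,-.1755,.1325],0))
# arc deltas (tool y = -world y, tool z down), hinge r
r=np.hypot(.135,.046);a0=np.arctan2(.046,.135)
for th in np.arange(0,1.71,.1):
    print(round(th,2),"y %.2f z %.2f"%(100*r*(np.cos(a0)-np.cos(a0+th)),-100*r*(np.sin(a0+th)-np.sin(a0))))
```

```text
('at', array([ 0.5554, -0.1762,  0.1344]), 'phi', np.float64(-0.02), 'off', array([-0.04, -0.07,  0.19]), 'yaw', np.float64(-0.0), 't', 13.1)
0.0 y 0.00 z -0.00
0.1 y 0.53 z -1.32
0.2 y 1.18 z -2.59
0.3 y 1.96 z -3.78
0.4 y 2.86 z -4.89
0.5 y 3.86 z -5.91
0.6 y 4.96 z -6.82
0.7 y 6.14 z -7.62
0.8 y 7.39 z -8.29
0.9 y 8.71 z -8.83
1.0 y 10.08 z -9.25
1.1 y 11.48 z -9.52
1.2 y 12.90 z -9.65
1.3 y 14.32 z -9.64
1.4 y 15.74 z -9.49
1.5 y 17.13 z -9.19
1.6 y 18.49 z -8.76
1.7 y 19.80 z -8.19
```

Request:
drive_tool(
  commands=[
    {"offset": [0, 0.6, -1.3], "yaw": 0},
    {"offset": [0, 1.25, -2.6], "yaw": 0},
    {"offset": [0, 2.05, -3.8], "yaw": 0},
    {"offset": [0, 2.95, -4.9], "yaw": 0},
    {"offset": [0, 3.95, -5.9], "yaw": 0},
  ],
)

```text
time: 13.52
tool_pos: [0.5552, -0.2151, 0.194]
orientation: [0.0, 1.0, 0.0, 0.0]
ft_force: [-0.1, -0.3, -0.4]
grip_width: 0.002
grip_force: 0.0
```

Request:
drive_tool(
  commands=[
    {"offset": [0, 1.1, -0.9], "yaw": 0},
    {"offset": [0, 2.3, -1.7], "yaw": 0},
    {"offset": [0, 3.5, -2.4], "yaw": 0},
    {"offset": [0, 4.85, -2.9], "yaw": 0},
    {"offset": [0, 6.2, -3.35], "yaw": 0},
  ],
)

```text
time: 13.93
tool_pos: [0.5551, -0.2774, 0.2273]
orientation: [0.0, 1.0, 0.0, 0.0]
ft_force: [0.2, 0.2, -0.8]
grip_width: -0.002
grip_force: 0.0
```

The bar slipped out because the grip was too light. I'll go back to the same viewpoint and compare.

Request:
drive_tool(
  commands=[
    {"offset": [0, 0, -3], "yaw": 0},
    {"offset": [0, -2, -6], "yaw": 0},
    {"offset": [-0.5, -5, -7.2], "yaw": 0},
    {"offset": [-0.5, -8, -7.2], "yaw": 0},
    {"offset": [-0.5, -11.4, -7.2], "yaw": 0},
  ],
  jaw=-0.2,
)

```text
time: 14.35
tool_pos: [0.5497, -0.1625, 0.2995]
orientation: [0.0, 1.0, -0.001, 0.001]
ft_force: [0.6, 0.1, -0.5]
grip_width: 0.596
grip_force: 0.0
```

Request:
drive_tool(
  commands=[
    {"offset": [0, 0, 0], "yaw": 0},
    {"offset": [0, 0, 0], "yaw": 0},
    {"offset": [0, 0, 0], "yaw": 0},
    {"offset": [0, 0, 0], "yaw": 0},
    {"offset": [0, 0, 0], "yaw": 0},
  ],
)

```text
time: 14.77
tool_pos: [0.5498, -0.1639, 0.2984]
orientation: [0.0, 1.0, -0.001, -0.0]
ft_force: [-0.4, 0.3, 0.1]
grip_width: 0.6
grip_force: 0.0
```

Run:
```python
from h import *
print(plan([.55,-.1629,.2997],0))
im=snap("wrist","w7r.png");g=im[:,:,1].astype(int);g0=cv2.imread("pics/w6r.png")[:,:,1].astype(int)
for v in(150,165,180): print(v,"old",g0[v,255:300],"\nnew",g[v,255:300])
for th in(0,.1,.2,.3,.5):
    r=.1426;a=.3285+th;print(th,proj("wrist",[.555,-.1766+r*np.cos(.3285)*-1+r*np.cos(a),.1055+r*np.sin(a)]))
s=snap("side","s7r.png");s0=cv2.imread("pics/side0r.png")
o=np.hstack([cv2.resize(x[130:220,200:300],(400,360),interpolation=cv2.INTER_CUBIC) for x in(s0,s)]);cv2.imwrite("pics/s7.png",o)
```

```text
('at', array([ 0.5498, -0.1639,  0.2984]), 'phi', np.float64(-0.09), 'off', array([ 0.02, -0.1 , -0.13]), 'yaw', np.float64(-0.002), 't', 14.7667)
150 old [128  98 132 166 173 129  94 100  99 100 100 102  85  67  48  47  56  64
  70  73  67  60  46 116 165 169 169 168 168 169 168 168 169 167 170 169
 167 169 168 168 166 168 169 168 166] 
new [114 103 105  93  99 104  88  65  96 132 146 151 148 150 146 147 145 146
 145 147 150 102  85  88  87  87  87  86  89  88  67 130 137  39  43  53
  64  69  77  74  67  61  56  78 150]
165 old [115  80  81  95  95  97  98  99  96  97  99 101  85  62  47  52  61  66
  72  68  65  57  64 151 167 164 164 164 162 165 164 162 162 163 163 164
 163 163 163 161 162 163 162 162 162] 
new [111 101 102  98  99 101  87  66 112 143 155 157 155 155 156 155 153 154
 154 153 156 112  89  92  91  92  90  91  88 129 137 138  72  38  49  58
  65  69  72  72  65  58  40 162 158]
180 old [101  74  89  99  98  97  98  97  96  98  98  85  79  48  27  36  38  42
  38  59  63  50 111 159 165 162 162 161 162 162 164 163 162 161 162 163
 162 161 162 159 162 162 161 160 160] 
new [107  98 103  82  56  45  44  52  81  89  90  90  91  91  89  88  84 135
 149 149 152 112  85  87  91  88  91  77  66 121 133 111  58  41  55  60
  67  73  73  68  62  49 113 152 153]
0 [271.24694945 166.0305798 ]
0.1 [276.70006978 169.05484011]
0.2 [283.83457246 172.18973782]
0.3 [292.71375485 175.39405077]
0.5 [315.64016941 181.77544613]
```

The bar has moved to about u=292, so the flap stands ajar at about 0.27 rad. I'll regrip firmly there and swing more slowly.

Request:
drive_tool(
  commands=[
    {"offset": [0.5, 3, 2], "yaw": 0},
    {"offset": [0.5, 3, 5], "yaw": 0},
    {"offset": [0.5, 3, 8], "yaw": 0},
    {"offset": [0.5, 3, 11], "yaw": 0},
    {"offset": [0.5, 3, 13.4], "yaw": 0},
  ],
)

```text
time: 15.28
tool_pos: [0.5544, -0.1932, 0.1622]
orientation: [-0.0, 1.0, -0.001, -0.001]
ft_force: [0.5, 0.4, 0.0]
grip_width: 0.598
grip_force: 0.0
```

Request:
drive_tool(
  commands=[
    {"offset": [0, 0, 0], "yaw": 0},
    {"offset": [0, 0, 0], "yaw": 0},
    {"offset": [0, 0, 0], "yaw": 0},
    {"offset": [0, 0, 0], "yaw": 0},
    {"offset": [0, 0, 0], "yaw": 0},
  ],
  jaw=1,
  squeeze=100,
)

```text
time: 15.7
tool_pos: [0.5557, -0.1925, 0.1658]
orientation: [-0.0, 1.0, 0.0, 0.001]
ft_force: [1.7, -0.9, 0.5]
grip_width: 0.002
grip_force: 0.0
```

Request:
drive_tool(
  commands=[
    {"offset": [0, 0, 0], "yaw": 0},
    {"offset": [0, 0, 0], "yaw": 0},
    {"offset": [0, 0, 0], "yaw": 0},
    {"offset": [0, 0, 0], "yaw": 0},
    {"offset": [0, 0, 0], "yaw": 0},
  ],
)

```text
time: 16.12
tool_pos: [0.555, -0.193, 0.1644]
orientation: [0.0, 1.0, -0.0, -0.0]
ft_force: [-0.5, -0.3, 0.2]
grip_width: -0.002
grip_force: 0.0
```

Run:
```python
from h import *
print(plan([.555,-.194,.164],0))
r=np.hypot(.135,.046);a0=np.arctan2(.046,.135)+.27
for k in range(3):
  b=a0+.25*k
  print([(round(100*r*(np.cos(b)-np.cos(b+t)),2),round(-100*r*(np.sin(b+t)-np.sin(b)),2)) for t in(.05,.1,.15,.2,.25)])
b=a0+.75
for k in range(2): 
  c=b+.35*k;print([(round(100*r*(np.cos(c)-np.cos(c+t)),2),round(-100*r*(np.sin(c+t)-np.sin(c)),2)) for t in(.07,.14,.21,.28,.35)])
```

```text
('at', array([ 0.555 , -0.193 ,  0.1644]), 'phi', np.float64(-0.02), 'off', array([-0.  ,  0.1 ,  0.04]), 'yaw', np.float64(-0.0), 't', 16.1167)
[(np.float64(0.42), np.float64(-0.58)), (np.float64(0.86), np.float64(-1.14)), (np.float64(1.33), np.float64(-1.67)), (np.float64(1.83), np.float64(-2.18)), (np.float64(2.35), np.float64(-2.67))]
[(np.float64(0.55), np.float64(-0.46)), (np.float64(1.12), np.float64(-0.89)), (np.float64(1.7), np.float64(-1.29)), (np.float64(2.31), np.float64(-1.66)), (np.float64(2.94), np.float64(-2.0))]
[(np.float64(0.64), np.float64(-0.31)), (np.float64(1.3), np.float64(-0.58)), (np.float64(1.97), np.float64(-0.83)), (np.float64(2.65), np.float64(-1.04)), (np.float64(3.34), np.float64(-1.21))]
[(np.float64(0.98), np.float64(-0.19)), (np.float64(1.97), np.float64(-0.3)), (np.float64(2.97), np.float64(-0.35)), (np.float64(3.97), np.float64(-0.33)), (np.float64(4.96), np.float64(-0.24))]
[(np.float64(0.98), np.float64(0.16)), (np.float64(1.96), np.float64(0.39)), (np.float64(2.91), np.float64(0.69)), (np.float64(3.84), np.float64(1.05)), (np.float64(4.74), np.float64(1.48))]
```

Run:
```python
from h import *
w7=cv2.imread("pics/w7r.png");w=snap("wrist","w8r.png");s=snap("side","s8r.png");s7=cv2.imread("pics/s7r.png")
f=lambda x:cv2.resize(x,(400,300),interpolation=cv2.INTER_CUBIC)
o=np.vstack([np.hstack([f(w7),f(w)]),np.hstack([f(s7[110:222,195:345]),f(s[110:222,195:345])])]);cv2.imwrite("pics/m8.png",o)
```

```text
(no output)
```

View pics/m8.png

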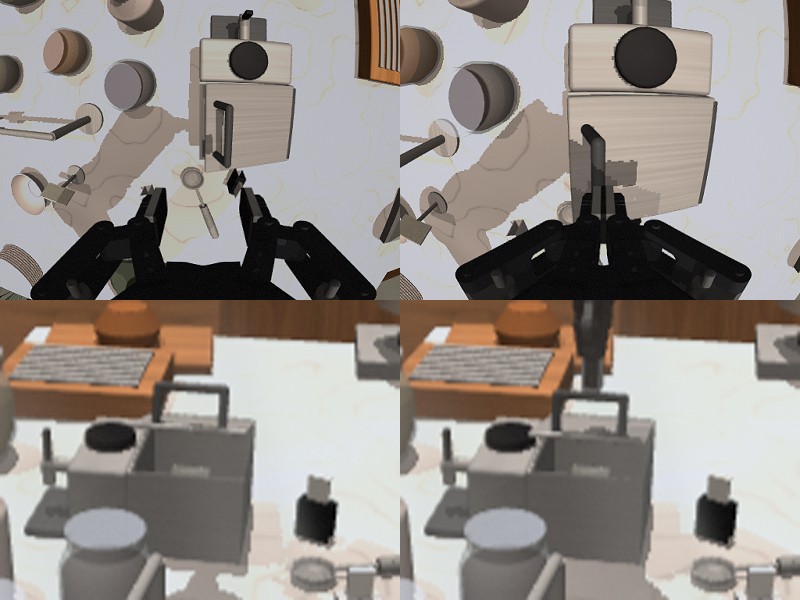

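The side panels show the flap ajar in both. Its bar is at about (192,387) before and (592,397) now, so it dipped slightly when the fingers closed above it. I'll get the angle from the side-camera rows.

Run:
```python
from h import *
r=np.hypot(.135,.046)
for th in np.arange(0,.41,.05):
    a=.3285+th;P=[.555,-.309+r*np.cos(a)-.002,.1055+r*np.sin(a)];print(round(th,2),np.round(P,4),"side",proj("side",P).round(1),"wrist",proj("wrist",P).round(1))
for f in("side0r","s7r","s8r"):
    g=cv2.imread(f"pics/{f}.png",0).astype(int);print(f)
    for u in(262,267,272): print(u,g[136:164,u])
w=cv2.imread("pics/w8r.png",0).astype(int)
for v in(185,195,205,215): print(v,w[v,236:272])
```

```text
0.0 [ 0.555  -0.176   0.1515] side [266.5 158.1] wrist [234.1 221.4]
0.05 [ 0.555  -0.1785  0.1582] side [266.6 155.7] wrist [237.  225.7]
0.1 [ 0.555  -0.1813  0.1648] side [266.8 153.2] wrist [240.7 230.1]
0.15 [ 0.555  -0.1844  0.1712] side [266.9 150.7] wrist [245.1 234.7]
0.2 [ 0.555  -0.1878  0.1774] side [267.1 148.2] wrist [250.4 239.5]
0.25 [ 0.555  -0.1916  0.1835] side [267.3 145.7] wrist [256.6 244.5]
0.3 [ 0.555  -0.1956  0.1894] side [267.6 143.3] wrist [263.8 249.6]
0.35 [ 0.555 -0.2    0.195] side [267.8 140.9] wrist [271.9 254.7]
0.4 [ 0.555  -0.2046  0.2005] side [268.  138.5] wrist [281.1 259.9]
side0r
262 [ 72  90 186 210 204 203 203 210 214 214 215 215 216 216 215 215 172 115
  81  61  89 146 164 165 165 164 164 163]
267 [ 74  92 186 216 216 216 215 214 215 216 215 214 214 214 215 215 192 130
  83  71  74 143 165 166 164 164 167 167]
272 [ 76  81 184 215 215 216 214 214 216 215 214 215 214 215 214 213 214 160
 105  83  69 114 153 161 162 162 163 163]
s7r
262 [ 72  93 197 219 174 110  69  55 189 223 223 223 223 224 223 224 193 166
 163 165 174 146  99  87  90  90 
[... 511 characters left out ...]
23 223 225 225 160  80  67  67 191 224 224 223 224 174
 157 167 167 166 130  96  87 103 105  98]
185 [104 102 105 104 104 109  93  49  30  46  56  59  65  68  71  76  83  90
  89  83  76  74  69  65  62  51  60 159 185 180 179 181 182 181 181 181]
195 [100 101 101 102 100 102 106  90  55  41  53  62  64  69  69  74  76  78
  79  76  75  73  71  66  62  50  73 158 182 178 178 179 177 179 177 179]
205 [107 107 106 108 107 107 108 110  72  41  53  59  65  69  72  72  74  79
  77  77  74  72  72  67  61  49  90 164 187 134  97 100  98  98 161 185]
215 [107 107 107 106 108 106 107 109  74  28  32  42  42  43  40  68  76  79
  80  77  73  71  71  66  61  50  52  95 105 106 105 105 108 107 106 105]
```

Run:
```python
from h import *
for z in(.1644,.175,.1834,.2): print(z,"side",proj("side",[.555,-.193,z]).round(1),"wrist",proj("wrist",[.555,-.193,z]).round(1))
w=cv2.imread("pics/w8r.png",0).astype(int)
for u in(248,252,256,260,264,268): print(u,w[210:270:2,u])
s=cv2.imread("pics/s8r.png",0).astype(int)
for v in range(136,152): print(v,s[v,256:282])
```

```text
0.1644 side [267.3 151.7] wrist [259.2 229.9]
0.175 side [267.4 148.3] wrist [259.1 237.7]
0.1834 side [267.4 145.5] wrist [259.1 244.4]
0.2 side [267.5 140.1] wrist [259.  259.6]
248 [65 57 41 42 42 43 42 44 41 42 44 42 42 40 60 63 66 65 65 64 64 64 65 63
 66 62 61 64 66 65]
252 [74 74 76 67 45 49 46 48 45 47 48 45 48 46 60 63 64 63 65 63 64 65 63 62
 64 66 65 66 63 66]
256 [74 74 73 64 40 45 45 43 42 45 43 43 44 46 63 59 57 58 57 58 58 50 54 55
 51 53 55 49 46 47]
260 [60 61 60 61 57 32 34 35 37 35 36 36 37 36 14  7 11 12  9 10 11  9  1  6
 15 14 14  9 12  9]
264 [108 108 106 108 105 107 105 105  81  83  85  82  84  84  67  62  60  62
  61  63  62  59  58  61  61  61  63  60  60  60]
268 [108 107 104 107 105 106 103 103  79  81  83  84  83  81  63  61  64  66
  64  65  64  64  64  64  62  64  65  62  64  63]
136 [142  76  59  58  68  74  74  97  62  50  53  52  54  70  91  72  77  77
 169 221 225 225 225 225 224 224]
137 [110  63  57  58  74  93  94  98  63  51  53  52  53  70  92  82  81  86
 139 221 224 224 225 224 224 224]
138 [ 77  58  56  57 153 196 199 111  59  52  53  54  53
[... 797 characters left out ...]

 101 101 124 125 124 125 173 222]
146 [ 49  52  51  56  54  59  59  60  61  62  62  65  64  66  66  67  67  69
  68  70  69  69  71  70 111 220]
147 [ 63  97 173 180 179 153 150 151 150 117 113 115  86  83  84  86  67  65
  65  64  66  67  69  69  95 219]
148 [ 85 177 209 212 221 215 214 213 213 203 201 202 195 194 195 194 191 191
 191 192 154  78  69  71 121 219]
149 [103 198 207 209 224 225 226 225 225 225 224 224 225 224 224 224 224 224
 224 224 213  93  70  70 131 221]
150 [109 196 202 218 224 226 225 225 225 224 224 224 224 224 224 224 224 224
 224 224 224  97  70  70 133 220]
151 [174 200 199 222 224 225 225 225 225 224 224 224 223 224 224 224 223 223
 224 224 197  88  71  71 162 221]
```

Run:
```python
from h import *
import json
cur=vision.camera_info("wrist");w6=json.load(open("w6.json"))
def bar(ciw,uv,vs):
    o1,d1=ray("wrist",*uv,ciw);o2,d2=ray("side",*vs)
    A=np.array([[d1[1],-d2[1]],[d1[2],-d2[2]]]);s=np.linalg.solve(A,(o2-o1)[1:]);P=o1+s[0]*d1;Q=o2+s[1]*d2;return P.round(4),Q.round(4)
print("w6",bar(w6,(273.7,165),(267,154.8)))
print("w7",bar(w6,(292.8,165),(267,142.4)),"(cam approx)")
print("w8",bar(cur,(253.3,195),(262,145.3)))
```

```text
w6 (array([ 0.5583, -0.1778,  0.1612]), array([ 0.5538, -0.1778,  0.1612]))
w7 (array([ 0.5661, -0.1948,  0.1922]), array([ 0.5566, -0.1948,  0.1922])) (cam approx)
w8 (array([ 0.5855, -0.1899,  0.1844]), array([ 0.5703, -0.1899,  0.1844]))
```

The closed fingers sat just on top of the bar: the tips end at the bar's top in the side view. The gripping zone is therefore higher than I assumed, so I'll regrip about 15 mm deeper.

Request:
drive_tool(
  commands=[
    {"offset": [0, 0, -1.5], "yaw": 0},
    {"offset": [0, -0.5, -3.5], "yaw": 0},
    {"offset": [0, -0.5, -3.5], "yaw": 0},
    {"offset": [0, -0.5, -3.5], "yaw": 0},
    {"offset": [0, -0.5, -3.5], "yaw": 0},
  ],
  jaw=-0.1,
)

```text
time: 16.63
tool_pos: [0.5549, -0.1878, 0.1989]
orientation: [-0.0, 1.0, -0.0, -0.0]
ft_force: [0.0, 0.7, 0.2]
grip_width: 0.549
grip_force: 0.0
```

Request:
drive_tool(
  commands=[
    {"offset": [0, 0, 1.5], "yaw": 0},
    {"offset": [0, 0, 3], "yaw": 0},
    {"offset": [0, 0, 4.5], "yaw": 0},
    {"offset": [0, 0, 5.4], "yaw": 0},
    {"offset": [0, 0, 5.4], "yaw": 0},
  ],
)

```text
time: 17.05
tool_pos: [0.5542, -0.1876, 0.1433]
orientation: [-0.0, 1.0, -0.0, -0.001]
ft_force: [0.5, 0.5, 0.4]
grip_width: 0.554
grip_force: 0.0
```

Request:
drive_tool(
  commands=[
    {"offset": [0, 0, 0], "yaw": 0},
    {"offset": [0, 0, 0], "yaw": 0},
    {"offset": [0, 0, 0], "yaw": 0},
    {"offset": [0, 0, 0], "yaw": 0},
    {"offset": [0, 0, 0], "yaw": 0},
  ],
  jaw=1,
  squeeze=80,
)

```text
time: 17.47
tool_pos: [0.5553, -0.1887, 0.1458]
orientation: [0.001, 1.0, -0.0, 0.0]
ft_force: [1.8, -4.6, -3.1]
grip_width: 0.077
grip_force: 78.0
```

Request:
drive_tool(
  commands=[
    {"offset": [0, 0, 0], "yaw": 0},
    {"offset": [0, 0, 0], "yaw": 0},
    {"offset": [0, 0, 0], "yaw": 0},
    {"offset": [0, 0, 0], "yaw": 0},
    {"offset": [0, 0, 0], "yaw": 0},
  ],
)

```text
time: 17.88
tool_pos: [0.5553, -0.1887, 0.1458]
orientation: [0.001, 1.0, -0.0, 0.0]
ft_force: [1.8, -4.8, -4.2]
grip_width: 0.081
grip_force: 78.0
```

Request:
drive_tool(
  commands=[
    {"offset": [0, 0.45, -0.6], "yaw": 0},
    {"offset": [0, 0.85, -1.2], "yaw": 0},
    {"offset": [0, 1.3, -1.75], "yaw": 0},
    {"offset": [0, 1.75, -2.3], "yaw": 0},
    {"offset": [0, 2.2, -2.8], "yaw": 0},
  ],
)

```text
time: 18.3
tool_pos: [0.5549, -0.2115, 0.1734]
orientation: [0.001, 1.0, -0.001, -0.0]
ft_force: [6.2, -14.5, -26.1]
grip_width: 0.076
grip_force: 77.3
```

Request:
drive_tool(
  commands=[
    {"offset": [0, 0.5, -0.5], "yaw": 0},
    {"offset": [0, 1.05, -1], "yaw": 0},
    {"offset": [0, 1.6, -1.4], "yaw": 0},
    {"offset": [0, 2.2, -1.8], "yaw": 0},
    {"offset": [0, 2.8, -2.2], "yaw": 0},
  ],
)

```text
time: 18.72
tool_pos: [0.5545, -0.2393, 0.1947]
orientation: [0.001, 1.0, -0.001, -0.001]
ft_force: [6.0, -14.4, -32.4]
grip_width: 0.077
grip_force: 77.4
```

Request:
drive_tool(
  commands=[
    {"offset": [0, 0.65, -0.2], "yaw": 0},
    {"offset": [0, 1.3, -0.5], "yaw": 0},
    {"offset": [0, 2, -0.75], "yaw": 0},
    {"offset": [0, 2.65, -1], "yaw": 0},
    {"offset": [0, 3.3, -1.2], "yaw": 0},
  ],
)

```text
time: 19.13
tool_pos: [0.555, -0.2709, 0.2078]
orientation: [-0.0, 1.0, 0.0, -0.0]
ft_force: [-3.0, 4.8, -5.5]
grip_width: 0.077
grip_force: 79.0
```

Request:
drive_tool(
  commands=[
    {"offset": [0, 0.7, -0.2], "yaw": 0},
    {"offset": [0, 1.4, -0.35], "yaw": 0},
    {"offset": [0, 2.1, -0.45], "yaw": 0},
    {"offset": [0, 2.8, -0.5], "yaw": 0},
    {"offset": [0, 3.5, -0.5], "yaw": 0},
  ],
)

```text
time: 19.55
tool_pos: [0.5544, -0.3071, 0.2138]
orientation: [0.0, 1.0, -0.0, 0.0]
ft_force: [1.3, 1.7, 10.5]
grip_width: 0.078
grip_force: 78.7
```

Request:
drive_tool(
  commands=[
    {"offset": [0, 0.7, -0.1], "yaw": 0},
    {"offset": [0, 1.4, -0.1], "yaw": 0},
    {"offset": [0, 2.1, 0], "yaw": 0},
    {"offset": [0, 2.8, 0.1], "yaw": 0},
    {"offset": [0, 3.5, 0.2], "yaw": 0},
  ],
)

```text
time: 19.97
tool_pos: [0.554, -0.3421, 0.2109]
orientation: [0.0, 1.0, -0.001, -0.001]
ft_force: [-5.2, 1.0, -1.1]
grip_width: 0.072
grip_force: 78.6
```

Request:
drive_tool(
  commands=[
    {"offset": [0, 0.6, 0.15], "yaw": 0},
    {"offset": [0, 1.2, 0.3], "yaw": 0},
    {"offset": [0, 1.8, 0.5], "yaw": 0},
    {"offset": [0, 1.8, 0.5], "yaw": 0},
    {"offset": [0, 1.8, 0.5], "yaw": 0},
  ],
)

```text
time: 20.38
tool_pos: [0.5538, -0.3604, 0.2056]
orientation: [0.001, 1.0, -0.001, -0.001]
ft_force: [-10.3, -1.1, -4.4]
grip_width: 0.073
grip_force: 79.0
```

Request:
drive_tool(
  commands=[
    {"offset": [0, 0, 0], "yaw": 0},
    {"offset": [0, 0, 0], "yaw": 0},
    {"offset": [0, 0, 0], "yaw": 0},
    {"offset": [0, 0, 0], "yaw": 0},
    {"offset": [0, 0, 0], "yaw": 0},
  ],
  jaw=0.5,
)

```text
time: 20.8
tool_pos: [0.5552, -0.3589, 0.2056]
orientation: [0.0, 1.0, 0.0, 0.0]
ft_force: [-0.5, -0.2, 0.2]
grip_width: 0.249
grip_force: 0.0
```

Request:
drive_tool(
  commands=[
    {"offset": [0, 0, -1], "yaw": 0},
    {"offset": [0, 0, -3], "yaw": 0},
    {"offset": [0, 0, -5.5], "yaw": 0},
    {"offset": [0, 0, -9], "yaw": 0},
    {"offset": [0, 0, -12], "yaw": 0},
  ],
)

```text
time: 21.22
tool_pos: [0.5547, -0.3588, 0.3282]
orientation: [0.001, 1.0, -0.0, 0.0]
ft_force: [-0.2, -0.1, 0.5]
grip_width: 0.246
grip_force: 0.0
```

Request:
drive_tool(
  commands=[
    {"offset": [0, -3.5, 0], "yaw": 0},
    {"offset": [0, -7, 0], "yaw": 0},
    {"offset": [0, -10.5, 0], "yaw": 0},
    {"offset": [0, -13.5, 0], "yaw": 0},
    {"offset": [0, -13.5, 0], "yaw": 0},
  ],
)

```text
time: 21.63
tool_pos: [0.5564, -0.2181, 0.3265]
orientation: [-0.001, 1.0, 0.003, 0.001]
ft_force: [0.4, 0.2, 0.6]
grip_width: 0.248
grip_force: 0.0
```

Run:
```python
from h import *
import json
print(plan([.555,-.225,.32],0))
ci=vision.camera_info("wrist");im=snap("wrist","w9r.png")
json.dump({k:np.array(v).tolist() for k,v in ci.items() if k in("R","t","camera_matrix")},open("w9.json","w"))
s=snap("side","s9r.png")
o=np.vstack([np.hstack([cv2.resize(im[60:210,200:400],(800,600-0),interpolation=cv2.INTER_CUBIC)[:, :520],cv2.resize(s[100:250,195:265],(280,600),interpolation=cv2.INTER_CUBIC)])]);cv2.imwrite("pics/m9.png",o)
for P in([.555,-.207,.093],[.555,-.243,.093]): print((proj("wrist",P,ci)-[200,60])*4)
```

```text
('at', array([ 0.5564, -0.2181,  0.3265]), 'phi', np.float64(0.34), 'off', array([-0.14,  0.69,  0.65]), 'yaw', np.float64(0.006), 't', 21.6333)
[208.28815037 383.57073655]
[312.40859698 384.42797445]
```

View pics/m9.png

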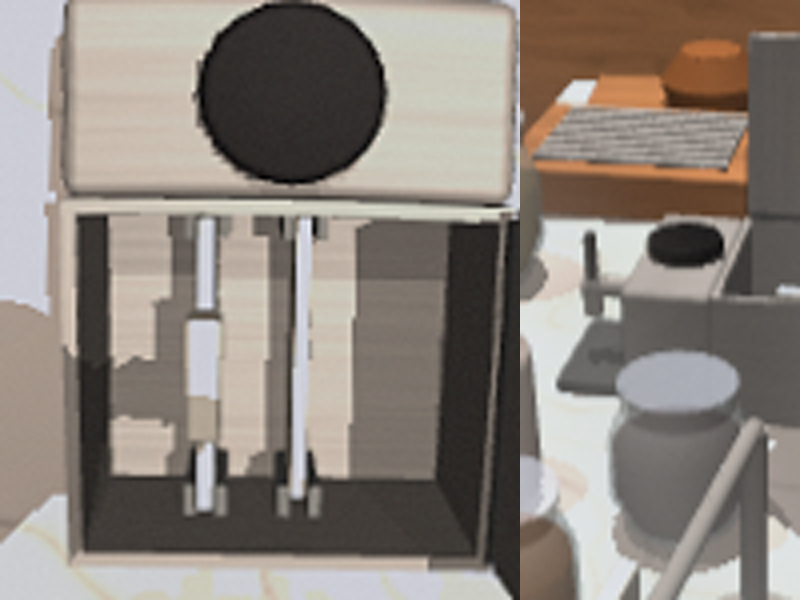

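The filter plate stands in the left slot, with its tab at crop (203,380), and the blank is in the right slot. The flap is standing open.

Run:
```python
from h import *
import json
ci=json.load(open("w9.json"))
f=lambda u,v:onz("wrist",200+u/4,60+v/4,.093,ci).round(4)
print([f(*p) for p in((190,320),(221,320),(187,440),(218,440))])
print(plan([.555,-.206,.2],0))
```

```text
[array([ 0.5773, -0.2007,  0.093 ]), array([ 0.5773, -0.2113,  0.093 ]), array([ 0.5348, -0.1995,  0.093 ]), array([ 0.5348, -0.2104,  0.093 ])]
('at', array([ 0.5553, -0.223 ,  0.3263]), 'phi', np.float64(0.09), 'off', array([-0.04, -1.7 , 12.63]), 'yaw', np.float64(0.002), 't', 21.7333)
```

Request:
drive_tool(
  commands=[
    {"offset": [0.05, -1.75, 2], "yaw": 0},
    {"offset": [0.05, -1.75, 5], "yaw": 0},
    {"offset": [0.05, -1.75, 8], "yaw": 0},
    {"offset": [0.05, -1.75, 11], "yaw": 0},
    {"offset": [0.05, -1.75, 14], "yaw": 0},
  ],
  jaw=0.3,
)

```text
time: 22.15
tool_pos: [0.5553, -0.2078, 0.1844]
orientation: [0.0, 1.0, -0.001, 0.0]
ft_force: [2.3, -0.1, 0.1]
grip_width: 0.352
grip_force: 0.0
```

Request:
drive_tool(
  commands=[
    {"offset": [0, 0, 0], "yaw": 0},
    {"offset": [0, 0, 1], "yaw": 0},
    {"offset": [0, 0, 3], "yaw": 0},
    {"offset": [0, 0, 5], "yaw": 0},
    {"offset": [0, 0, 7], "yaw": 0},
  ],
)

```text
time: 22.57
tool_pos: [0.5564, -0.2075, 0.1163]
orientation: [0.001, 1.0, -0.0, 0.001]
ft_force: [0.7, -0.2, 0.1]
grip_width: 0.354
grip_force: 0.0
```

Run:
```python
from h import *
print(plan([.556,-.2055,.064],0),telemetry.state()["ft_force"])
```

```text
('at', array([ 0.5564, -0.2075,  0.1163]), 'phi', np.float64(-0.04), 'off', array([-0.05, -0.21,  5.23]), 'yaw', np.float64(-0.001), 't', 22.5667) [ 0.70317275 -0.24632719  0.05995311]
```

Request:
drive_tool(
  commands=[
    {"offset": [0, -0.2, 1], "yaw": 0},
    {"offset": [0, -0.2, 2.5], "yaw": 0},
    {"offset": [0, -0.2, 4], "yaw": 0},
    {"offset": [0, -0.2, 5.2], "yaw": 0},
    {"offset": [0, -0.2, 5.2], "yaw": 0},
  ],
)

```text
time: 22.98
tool_pos: [0.5554, -0.2044, 0.0624]
orientation: [-0.0, 1.0, -0.0, -0.0]
ft_force: [-0.6, 0.1, -0.5]
grip_width: 0.346
grip_force: 0.0
```

Request:
drive_tool(
  commands=[
    {"offset": [0, 0, 0], "yaw": 0},
    {"offset": [0, 0, 0], "yaw": 0},
    {"offset": [0, 0, 0], "yaw": 0},
    {"offset": [0, 0, 0], "yaw": 0},
    {"offset": [0, 0, 0], "yaw": 0},
  ],
  jaw=1,
  squeeze=50,
)

```text
time: 23.4
tool_pos: [0.556, -0.2048, 0.0645]
orientation: [0.0, 1.0, -0.0, 0.001]
ft_force: [-0.5, 0.5, 8.2]
grip_width: 0.101
grip_force: 49.7
```

Request:
drive_tool(
  commands=[
    {"offset": [0, 0, 0], "yaw": 0},
    {"offset": [0, 0, 0], "yaw": 0},
    {"offset": [0, 0, 0], "yaw": 0},
    {"offset": [0, 0, 0], "yaw": 0},
    {"offset": [0, 0, 0], "yaw": 0},
  ],
)

```text
time: 23.82
tool_pos: [0.556, -0.2048, 0.0644]
orientation: [0.0, 1.0, -0.0, 0.001]
ft_force: [-0.9, -0.1, 7.7]
grip_width: 0.101
grip_force: 49.7
```

Request:
drive_tool(
  commands=[
    {"offset": [0, 0, -1], "yaw": 0},
    {"offset": [0, 0, -2.5], "yaw": 0},
    {"offset": [0, 0, -4.5], "yaw": 0},
    {"offset": [0, 0, -6.5], "yaw": 0},
    {"offset": [0, 0, -8.5], "yaw": 0},
  ],
)

```text
time: 24.23
tool_pos: [0.5554, -0.2045, 0.1502]
orientation: [0.0, 1.0, -0.0, 0.0]
ft_force: [-0.7, 0.1, -2.4]
grip_width: 0.099
grip_force: 48.8
```

Request:
drive_tool(
  commands=[
    {"offset": [0, 0, -2.5], "yaw": 0},
    {"offset": [0, 0, -5], "yaw": 0},
    {"offset": [0, 0, -7.5], "yaw": 0},
    {"offset": [0, -1, -10], "yaw": 0},
    {"offset": [0, -3, -12.5], "yaw": 0},
  ],
)

```text
time: 24.65
tool_pos: [0.5546, -0.1761, 0.2756]
orientation: [0.001, 1.0, -0.002, 0.0]
ft_force: [-0.2, 1.0, -1.9]
grip_width: 0.102
grip_force: 48.8
```

Request:
drive_tool(
  commands=[
    {"offset": [0, 0, 0], "yaw": -0.1},
    {"offset": [0, 0, 0], "yaw": -0.2},
    {"offset": [0, 0, 0], "yaw": -0.3},
    {"offset": [0, 0, 0], "yaw": -0.4},
    {"offset": [0, 0, 0], "yaw": -0.5},
  ],
)

```text
time: 25.07
tool_pos: [0.5552, -0.1745, 0.2743]
orientation: [0.0, 0.968, 0.249, 0.0]
ft_force: [-0.1, -0.4, -2.5]
grip_width: 0.1
grip_force: 48.9
```

Request:
drive_tool(
  commands=[
    {"offset": [0, 0, 0], "yaw": -0.11},
    {"offset": [0, 0, 0], "yaw": -0.22},
    {"offset": [0, 0, 0], "yaw": -0.33},
    {"offset": [0, 0, 0], "yaw": -0.44},
    {"offset": [0, 0, 0], "yaw": -0.55},
  ],
)

```text
time: 25.48
tool_pos: [0.5552, -0.1746, 0.2743]
orientation: [0.0, 0.864, 0.503, -0.0]
ft_force: [0.5, 0.1, -2.5]
grip_width: 0.105
grip_force: 48.9
```

Request:
drive_tool(
  commands=[
    {"offset": [0, 0, 0], "yaw": -0.11},
    {"offset": [0, 0, 0], "yaw": -0.22},
    {"offset": [0, 0, 0], "yaw": -0.33},
    {"offset": [0, 0, 0], "yaw": -0.44},
    {"offset": [0, 0, 0], "yaw": -0.52},
  ],
)

```text
time: 25.9
tool_pos: [0.5552, -0.1748, 0.2743]
orientation: [0.0, 0.706, 0.709, -0.0]
ft_force: [0.9, 0.0, -1.5]
grip_width: 0.102
grip_force: 48.9
```

Request:
drive_tool(
  commands=[
    {"offset": [0, 0, 0], "yaw": 0},
    {"offset": [0, 0, 0], "yaw": 0},
    {"offset": [0, 0, 0], "yaw": 0},
    {"offset": [0, 0, 0], "yaw": 0},
    {"offset": [0, 0, 0], "yaw": 0},
  ],
)

```text
time: 26.32
tool_pos: [0.5555, -0.1744, 0.2734]
orientation: [0.0, 0.708, 0.706, -0.0]
ft_force: [-0.7, 0.7, -2.3]
grip_width: 0.096
grip_force: 48.9
```

Run:
```python
from h import *
print(plan([.556,-.175,.27],90)); st=telemetry.state();print(st["grip_width"],st["grip_force"],np.abs(st["qvel"]).max())
t=snap("top","t10.png");w=snap("wrist","w10.png");s=snap("side","s10.png")
# sleeve brass visible in side: extents vs before sign (s5)
for n in("s5r","s10","s9r"):
    b=cv2.imread(f"pics/{n}.png");hs=cv2.cvtColor(b,cv2.COLOR_BGR2HSV);m=cv2.inRange(hs,(15,100,60),(32,255,255));m[:240]=0;m[300:]=0;m[:,:190]=0;m[:,250:]=0
    k,l,stt,c=cv2.connectedComponentsWithStats(m);print(n,c[1:].round(1).tolist(),stt[1:,4])
# plate bottom corners if underside z = .215: side projection vs white mask
g=cv2.cvtColor(s,cv2.COLOR_BGR2GRAY)
d=cv2.absdiff(s,cv2.imread("pics/s9r.png")).max(2)
z=telemetry.state()["tool_pos"][2]-.0594
for y in(-.23,-.12): print("predicted plate edge",[proj("side",[.556,y,zz]).round(0).tolist() for zz in(z,z+.062)])
print((d[60:160:6,225:345:6]>25).astype(int))
```

```text
('at', array([ 0.5555, -0.1744,  0.2734]), 'phi', np.float64(89.86), 'off', array([-0.06,  0.05,  0.34]), 'yaw', np.float64(-0.002), 't', 26.3167)
0.09559078040851934 48.88168282806873 0.006505184035692661
s5r [[227.5, 252.7], [212.8, 281.5]] [18 67]
s10 [[227.6, 252.7], [212.8, 281.4]] [19 69]
s9r [[227.6, 252.6], [212.8, 281.4]] [20 69]
predicted plate edge [[269.0, 131.0], [269.0, 110.0]]
predicted plate edge [[264.0, 145.0], [264.0, 122.0]]
[[0 0 0 0 0 1 1 0 0 1 0 0 0 0 0 0 0 0 0 0]
 [0 0 0 0 0 1 1 0 0 1 0 0 0 0 0 0 0 0 0 0]
 [0 0 0 1 1 1 1 0 0 1 1 1 0 0 0 0 0 0 0 0]
 [0 0 0 0 1 0 1 0 0 0 1 0 0 0 0 0 0 0 0 0]
 [0 0 0 0 1 1 1 0 1 1 0 0 0 0 0 0 0 0 0 0]
 [0 0 0 0 0 1 1 0 1 1 0 0 0 0 0 0 0 0 0 0]
 [0 0 0 0 0 0 1 0 1 0 0 0 0 0 0 0 0 0 0 0]
 [0 0 0 0 0 0 1 0 1 0 0 0 0 0 0 0 0 0 0 0]
 [0 0 0 0 0 0 0 0 0 0 0 0 0 0 0 0 0 0 0 0]
 [0 0 0 0 0 0 0 1 0 0 0 0 0 0 0 0 0 0 0 0]
 [0 0 0 0 0 0 0 1 0 0 0 0 0 0 0 0 0 0 0 0]
 [0 0 0 0 0 0 0 1 0 0 0 0 0 0 0 0 0 0 0 0]
 [0 0 0 0 0 0 0 0 0 0 0 0 0 0 0 0 0 0 0 0]
 [0 0 0 0 0 0 0 0 0 0 0 0 0 0 0 0 0 0 0 0]
 [0 0 0 0 0 0 0 0 0 0 0 0 0 0 0 0 0 0 0 0]
 [0 0 0 0 0 0 0 0 0 0 0 0 0 0 0 0 0 0 0 0]
 [0 0 0 0 0 0 0 0 0 0 0 0 0 0 0 0 0 0 0 0]]
```

```bash
python3 -c "
from workcell import close_job
print(close_job())"
```

```text
the job is handed in; nothing more can be done
None
```

I handed the job in at about 26 s on the robot's clock; no score came back. The sign hangs mid-sleeve after being slid there, and the flap is open to about 1.6 rad. The filter plate is held still and square to x, its underside about 0.21 m above the counter. I did not re-check the blank plate after the draw, but the fingers stayed above it; the flap took three grips because the first slipped and the second missed.

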